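# Pack the food processor's inserts into their fitted case and click it shut

## Task

Pack the food processor away: take the wooden spoon off the open case and lay its bowl on the blue spoon rest, then set every insert that is drying on the mat (round discs, square dicing grids) flat and fully home in a recess of its own shape. Then swing the clear lid over and press its front tab down until the catch snaps and the lid stays fully shut. Leave everything else on the counter where it is.

Things in the scene. Friction and masses are not known exactly. Their poses are not given: they have to be found in the camera images.
- case: Open case, cream walls, dark grey deck, fixed. 220 x 220 mm outside, walls 4 mm thick, 46 mm high. Deck 16 mm above the counter with four straight-sided recesses 10 mm deep (floor 6 mm above the counter): round ones 100 mm across, square ones 88 mm wide. Origin: centre of underside; lid hinged along the +y wall, catch in the middle of the -y wall. The 10 mm webs between recesses are flat.
- recess_round_a (a point): Centre of the floor of the round recess at (-52, -52) mm of the case; axes as the case's.
- recess_round_b (a point): Centre of the floor of the round recess at (+52, +52) mm of the case; axes as the case's.
- recess_square_a (a point): Centre of the floor of the square recess at (+52, -52) mm of the case; sides parallel to the case's x and y.
- recess_square_b (a point): Centre of the floor of the square recess at (-52, +52) mm of the case; sides parallel to the case's x and y.
- lid (a joint): Lid angle, rad: 0 shut, 1.57 upright, stop at 1.95; starts leaning outward past upright. A stiff hinge (0.4 N m) keeps it where it is left. Clear panel 224 x 224 x 4 mm, 0.26 kg; its teal border is look only. At about 0.045 rad a bead under the tab meets the spring roller catch (front edge 10 mm ajar); about 8 N straight down on the tab snaps it on to 0, where the catch holds it.
- lid_tab (a point): Top of the teal finger tab in the middle of the lid's free edge, 230 mm from the hinge axis: the place to press. The tab is 70 mm long (along the hinge), juts 18 mm beyond the lid's edge, 5 mm thick. Frame turns with the lid: x along the hinge, -y from hinge to free edge, z out of the outer face; shut, the axes are the case's.
- lid_hinge (a point): Middle of the lid's hinge axis, on the panel's inner face: 112 mm from the case's centre towards its +y, 46.5 mm above the counter. The axis runs along the case's x. Frame turns with the lid as lid_tab's does.
- mat: Grey-green ribbed drying mat, 270 x 270 mm, 6 mm thick, fixed; the inserts start on it. Origin: centre of its underside.
- slicing_disc: Slicing disc: round steel disc 96 mm across, 8 mm thick, orange hub, two blade slots. Hub: upright plastic cylinder 24 mm across, standing 28 mm above the face (top 36 mm above the underside), to lift it by. 110 g. Origin: centre of the underside; z up through the hub. Fits either round recess. May be absent.
- grating_disc: Grating disc: round steel disc 96 mm across, 8 mm thick, green hub, rows of small holes. Hub: upright plastic cylinder 24 mm across, standing 28 mm above the face (top 36 mm above the underside), to lift it by. 110 g. Origin: centre of the underside; z up through the hub. Fits either round recess. May be absent.
- coarse_grid: Square dicing grid, orange frame, wide lattice, 84 x 84 x 8 mm (solid to the touch). Grip: upright bar 44 mm long along its own x, 14 mm thick along y, standing 28 mm above the face (top 36 mm above the underside). 90 g. Origin: centre of the underside, z up, x along the bar, sides parallel to x and y. Fits either square recess, any quarter turn. May be absent.
- fine_grid: Square dicing grid, green frame, narrow lattice, 84 x 84 x 8 mm (solid to the touch). Grip: upright bar 44 mm long along its own x, 14 mm thick along y, standing 28 mm above the face (top 36 mm above the underside). 90 g. Origin: centre of the underside, z up, x along the bar, sides parallel to x and y. Fits either square recess, any quarter turn. May be absent.
- spoon: Wooden spoon, 301 mm long, 10 mm thick, flat underneath, 50 g. Starts across the case on the tops of its -x and +x walls (underside 46 mm up). Origin: on the underside at the centre of mass, where the handle is 14 mm wide; x points to the bowl, z up. Handle from x = -190 to +60 mm; round bowl 60 mm across centred at x = +81 mm.
- spoon_bowl (a point): Centre of the underside of the spoon's bowl.
- spoon_rest: Blue ceramic spoon rest with white rim, 200 x 110 mm, fixed. Floor 6 mm above the counter; rim 14 mm high, 6 mm thick on both long (+y, -y) sides and the far (+x) end; the -x end is open for the handle to stick out. Origin: centre of its underside.
- milk_can: Milk tin, 74 mm across, 80 mm high. Leave it alone. Origin: centre of its underside.
- mug: White mug with a handle, 80 mm across, 90 mm high. Leave it alone. Origin: centre of its underside.
- enamel_cup: White enamel cup, 84 mm across, 75 mm high. Leave it alone. Origin: centre of its underside.
- salt_jar: Glass salt jar with a red cap, 60 mm across, 100 mm high. Leave it alone. Origin: centre of its underside.
- garlic: Garlic bulb, 52 mm across, 50 mm high. Leave it alone. Origin: centre of its underside.
- matchbox: Yellow matchbox, 56 x 36 x 16 mm. Leave it alone. Origin: centre of its underside.
- ladle: Steel ladle lying on the left, about 340 mm long. Leave it alone. Origin: on its handle near the middle.
Things that resemble listed ones, but are neither listed nor needed, are in the scene too. What is shaped like the grating_disc but purple or yellow is not meant.

How it is judged:
By the outcome, as a careful person would: the job done as asked, in the order asked, and still so for the second after the job is handed in, with the robot touching nothing.
Of slicing_disc, grating_disc, coarse_grid, fine_grid only 3 to 4 are there at a start; the rules pass over those that are not, and their reading is None.
At some moment in a run one of slicing_disc, grating_disc, coarse_grid, fine_grid may be knocked a few centimetres aside while the robot is not near it.
Once in a run the grip may slacken for a moment while it holds something.
It also fails if it takes over 208 s, if anything falls off the work surface, if the arm or the gripper's body presses on something with over 40 N, if the wrist force passes 120 N, or if a joint passes its speed limit or range.

## Robot

A 6-joint arm with a two-finger parallel gripper is mounted at the origin on the work surface. World frame = base frame: x ahead of the robot, y to its left, z up, the work surface at z = 0. Lengths are in m, angles in degrees, forces in N, time in s.
With the tool pointing down it reaches from about 0.3 to 0.75 m from the base axis. Payload 8.5 kg.
Tool frame: the origin (TCP) lies at the very end of the fingers, on their centre line; the grasp point (between the pads) lies 19 mm behind it; z points along the fingers, y is the line along which they close (so a half turn about z gives the same grasp; the last joint's range is limited). The gripper opens to 85 mm and grips with 20 to 120 N. Pads are 22 mm wide; open, the fingers measure 114 mm over their backs; the gripper's body (76 mm by 85 mm) begins 54 mm behind the grasp point. The pads swing forward as they close: fully open they stand 13 mm farther back than shut.
Start: joints at [-82.638, 21.807, 74.336, -0, 83.858, -12.336], TCP at [0.185, -0.518, 0.199] pointing down, gripper open.
Joint ranges: [-178.18, 178.18], [-50.72, 133.34], [12.68, 142.11], [-81.47, 261.47], [9.98, 163.14], [-165.26, 165.26]. Speed limits (degrees/s): [136.94, 136.94, 180, 180, 180, 180].

## Interface

Orientations are given as a 3x3 rotation matrix whose columns are the frame's x, y, z axes.
In Python, from rig import observe, cams, ticket gives the robot as it stands.
- The arm moves only by the tool move_arm, never from a script. Its arguments are lists of equal length, an entry for each row: "jaw": the finger opening in cm, from 0 to 8.54; "dp": the shift along the tool's x, y, z in cm, a list of three; "turn": the turn, a rotation vector about the tool's x, y, z in rad, a list of three. In form: {"jaw": [jaw, ...], "dp": [[tx, ty, tz], ...], "turn": [[wx, wy, wz], ...]}. A call has 1 to 12 rows; each row shifts and turns the commanded pose from where the row before left it, along the tool's axes as they then stand; what a row does not reach is not made up. A row lasts 1/12 s, in which the tool goes at most 41.7 mm and 7.16 degrees, less where a joint would pass 70% of its speed; a pose out of reach is approached as far as the arm can. A call is refused whole if a number of a shift passes 4.17 or a number of a turn 0.125, either way. A call with a gripper value outside its range is refused whole. The fingers move at their own pace and stop on an object; "force" is the grip in N (left out, the last holds). Time passes only in rows, so rows that do not move let the fingers close. It gives the time, the measured TCP pose, the force, the opening and the grip force at its end, in the units of the state.
- observe(): the state, without advancing time (a new reading comes with each control period).
- cams.get_image(name): name is "scene" or "side" or "wrist"; returns (picture, depth): 420x560x3 uint8, red, green, blue; 420x560 float32, m along the optical axis (not along the pixel's ray), 0 where there is no reading.
- cams.calibration(name): a dict with "vertical_fov" (degrees; the focal length in pixels is half the picture's height over the tangent of half this angle, whatever the lens; pixels are square), "cx", "cy" (the principal point, pixels), "view" (4x4, takes a point from world to camera coordinates); the wrist camera has in their place "tool_from_camera" (4x4, takes a point from camera to tool coordinates, whose origin is the TCP and whose axes are the flange's). Camera axes: x right, y up, looking along -z (the intrinsics and any distortion apply to the point x, -y, -z); pixel columns grow to the right and rows downward; lengths in m; the calibration is good to about 2 mm. A picture is of the moment at which its call begins: read the wrist's pose just before it. calibration takes no time and is no camera call.
- ticket.close_job(): hands the job in; it is judged then, once.
Trained networks look in the newest picture that a camera, given by its name, has taken for a name from the list of things; names that differ only in an ending like _2 or _b are one class to them, and where a whole thing is asked for, a point or a joint stands for the part that bears it (a point fixed in the world has none). Each returns a list of dicts, best first, with "p" (0 to 1); they miss things now and then, are a little off and sometimes report something else, mostly with a low value. They report only what shows in the picture. A call takes as long as a camera call. They do not tell look-alikes from the thing itself.
- cams.spot_in(camera, query): "box" ([centre column, centre row, width, height] as shares, 0 to 1, of the picture: columns of its width, rows of its height, round what is visible of it).
- cams.outline_of(camera, query): "mask" (420x560 bool, what is visible of it) and "box" ([centre column, centre row, width, height] as shares, 0 to 1, of the picture: columns of its width, rows of its height, round what is visible of it).
- cams.mark_of(camera, query): "location" ([column, row] as shares, 0 to 1, of the picture: columns of its width, rows of its height: a listed point, or the origin of a listed thing).
The state is a dict: "time_s": time; "q": joint angles; "qvel": joint speeds; "joint_efforts": joint torques, N m; "position": TCP position; "tool_rot": TCP orientation; "ft_force": force on the tool from outside, world axes, zero at the start; "wrist_torque": the same for the moment, N m; "grip_width": finger opening in m; "gripper_force": force on a finger pad.
Only numpy, scipy, OpenCV 4.12 (cv2) and the standard library are available. Lean on these libraries where they do the work, as an engineer would, in place of code of your own. Each camera call takes 0.05 s, during which the arm holds its last target. There are 200 camera calls.

## Working session

There is one attempt and no reset: what is moved stays moved. The work goes in short steps, Python scripts to look and compute and a tool call to move; the robot and the scene stay as the last step left them, time stands still between calls to the robot, and variables do not carry over. Pictures are saved under pics/ and viewed, at most 14 in all, crops included, and the job is handed in when it is done.

Besides the shell and the picture viewer there is one more tool, called after ">>>" in YAML: its name, and indented under it one key for each argument. move_arm: Moves the arm, as the interface text tells. Its arguments: {"type":"object","properties":{"jaw":{"type":"array","items":{"type":"number"}},"dp":{"type":"array","items":{"type":"array","items":{"type":"number"}}},"turn":{"type":"array","items":{"type":"array","items":{"type":"number"}}},"force":{"type":"number"}},"required":["jaw","dp","turn"]}

```bash
ls; mkdir -p pics; python3 - <<'E'
from rig import observe,cams,ticket
import cv2,json
s=observe();print(s)
for c in ("scene","side","wrist"):
    im,d=cams.get_image(c);cv2.imwrite(f"pics/{c}0.png",im[:,:,::-1]);k=cams.calibration(c);print(c,k,d.min(),d.max())
E
```

```text
pics
{'time_s': 0.0, 'q': array([-8.26373351e+01,  2.18436768e+01,  7.43874411e+01, -3.46191446e-04,
        8.38580736e+01, -1.23349228e+01]), 'qvel': array([-0.06357478, -0.03394255,  0.05854587,  0.0270528 , -0.00667101,
        0.07496218]), 'joint_efforts': array([ 2.75593746e-03, -4.48451221e+01, -2.31277871e+01,  2.26617777e-05,
        4.79250026e-03,  9.13136574e-06]), 'position': array([ 0.1853378 , -0.51745401,  0.19827082]), 'tool_rot': array([[ 9.41484551e-01,  3.37056076e-01, -2.05446222e-04],
       [ 3.37055980e-01, -9.41483343e-01,  1.54308044e-03],
       [ 3.26680443e-04, -1.52203328e-03, -9.99998788e-01]]), 'ft_force': array([-0.18709087, -0.54907438, -0.94520045]), 'wrist_torque': array([ 0.01514811, -0.01613424,  0.04014579]), 'gripper_force': 0.0, 'grip_width': 0.08506602017713784}
scene {'vertical_fov': 55.041564046729164, 'cx': 285.7889479261864, 'cy': 206.68972470860015, 'view': array([[-0.7480849 ,  0.66348328,  0.01260625,  0.38544345],
       [-0.46497104, -0.53762464,  0.70339298,  0.16612759],
       [ 0.47346691,  0.52033612,  0.71068938, -1.51100379],
[... 207 characters left out ...]
9107, -0.00725235,  0.46287054],
       [ 0.38486419, -0.6421017 ,  0.66301204, -0.230762  ],
       [-0.34915188,  0.5636759 ,  0.74857361, -1.2129863 ],
       [ 0.        ,  0.        ,  0.        ,  1.        ]])} 0.0 3.5332408
wrist {'vertical_fov': 66.74064477557688, 'cx': 279.4522330004613, 'cy': 208.83511459506198, 'tool_from_camera': array([[-4.33652668e-05,  9.56980229e-01,  2.90153131e-01,
         7.40173235e-02],
       [ 9.99999640e-01, -2.04250650e-04,  8.23113934e-04,
         8.25966194e-05],
       [ 8.46967727e-04,  2.90153062e-01, -9.56979876e-01,
        -1.75940543e-01],
       [ 0.00000000e+00,  0.00000000e+00,  0.00000000e+00,
         1.00000000e+00]])} 0.0 1.4680686
```

View pics/scene0.png

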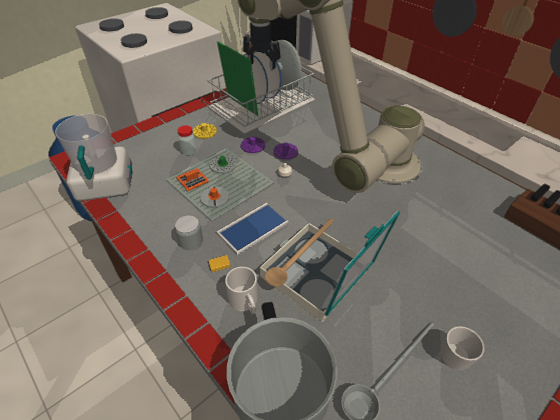

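View pics/side0.png

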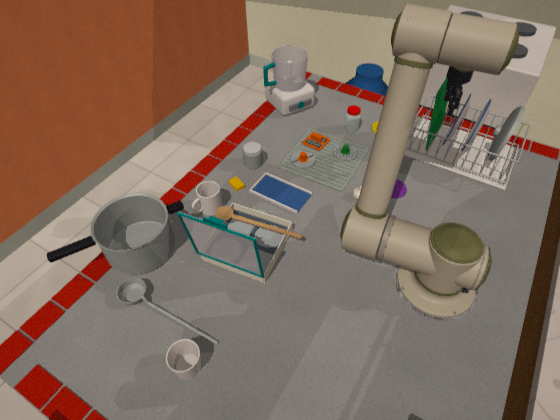

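Scene view: mat near (220,185) with an orange grid (192,180), orange-hub disc (214,195) and green-hub disc (222,162). The look-alikes are purple discs at (253,145) and (286,151), and a yellow one at (204,130). The spoon lies across the case with its bowl at (277,276) and handle end at (330,222). The blue rest is at (253,228), the lid is leaning back, and the pan, mug and matchbox are nearby.

```bash
cat > h.py <<'E'
from rig import observe,cams,ticket
import numpy as np,cv2
def K(c):
    k=cams.calibration(c);f=210/np.tan(np.radians(k["vertical_fov"])/2);return f,k
def pose(s):
    T=np.eye(4);T[:3,:3]=s["tool_rot"];T[:3,3]=s["position"];return T
def c2w(c,s=None):
    f,k=K(c)
    if c=="wrist": return pose(s or observe())@k["tool_from_camera"]
    return np.linalg.inv(k["view"])
def cloud(c,d,M=None):
    f,k=K(c);M=c2w(c) if M is None else M
    v,u=np.mgrid[:420,:560]
    P=np.stack([(u-k["cx"])/f*d,-(v-k["cy"])/f*d,-d],-1)
    W=P@M[:3,:3].T+M[:3,3];W[d<=0]=np.nan;return W
def ray(c,uv,z,M=None):   # pixel -> world at height z
    f,k=K(c);M=c2w(c) if M is None else M
    r=M[:3,:3]@np.array([(uv[0]-k["cx"])/f,-(uv[1]-k["cy"])/f,-1]);o=M[:3,3]
    return o+r*(z-o[2])/r[2]
def proj(c,P,M=None):
    f,k=K(c);M=c2w(c) if M is None else M
    p=np.linalg.inv(M)@np.r_[P,1];return np.array([k["cx"]+f*p[0]/-p[2],k["cy"]-f*p[1]/-p[2]])
def snap(c,name=None):
    s=observe();im,d=cams.get_image(c)
    if name: cv2.imwrite(f"pics/{name}.png",im[:,:,::-1])
    return im,d,c2w(c,s)
E
python3 - <<'E'
from h import *
for c in("scene","side"):
    im,d,M=snap(c);W=cloud(c,d,M)
    for n in["case","spoon","lid","mat","spoon_rest","slicing_disc","grating_disc","coarse_grid","fine_grid","mug","milk_can","matchbox","garlic","salt_jar"]:
        for o in cams.outline_of(c,n)[:2]:
            m=o["mask"];w=W[m];w=w[~np.isnan(w[:,0])]
            if len(w):print(c,n,round(o["p"],2),np.round(np.array(o["box"][:2])*[560,420]),m.sum(),"med",np.round(np.median(w,0),3),"lo",np.round(np.percentile(w,3,axis=0),3),"hi",np.round(np.percentile(w,97,axis=0),3))
print(observe()["time_s"])
E
```

```text
scene case 0.69 [332. 268.] 6237 med [0.566 0.201 0.016] lo [0.446 0.064 0.003] hi [0.67  0.326 0.269]
scene case 0.48 [254. 229.] 1756 med [ 0.596 -0.073  0.006] lo [ 0.498 -0.125  0.002] hi [ 0.687 -0.02   0.014]
scene spoon 0.81 [300. 250.] 785 med [0.622 0.124 0.054] lo [0.418 0.08  0.005] hi [0.7   0.164 0.058]
scene lid 0.71 [361. 262.] 1687 med [0.552 0.308 0.182] lo [0.437 0.28  0.049] hi [0.655 0.333 0.284]
scene lid 0.54 [329. 265.] 6079 med [0.566 0.201 0.016] lo [0.448 0.064 0.003] hi [0.671 0.326 0.269]
scene mat 0.75 [219. 185.] 2787 med [ 0.534 -0.297  0.006] lo [ 0.412 -0.452  0.001] hi [ 0.671 -0.192  0.01 ]
scene mat 0.58 [221. 166.] 336 med [ 0.489 -0.378  0.014] lo [ 0.443 -0.422  0.009] hi [ 0.524 -0.344  0.041]
scene spoon_rest 0.61 [254. 229.] 1803 med [ 0.596 -0.074  0.006] lo [ 0.497 -0.126  0.002] hi [ 0.688 -0.019  0.015]
scene spoon_rest 0.58 [215. 198.] 474 med [ 0.609 -0.257  0.014] lo [ 0.564 -0.306  0.008] hi [ 0.648 -0.22   0.042]
scene slicing_disc 0.63 [215. 198.] 483 med [ 0.609 -0.257  0.014] lo [ 0.563 -0.306  0.007] hi [ 0.648 -0.219  0.042]
sce
[... 2313 characters left out ...]
 0.005] hi [ 0.648 -0.347  0.042]
side mug 0.57 [206. 200.] 751 med [0.767 0.118 0.056] lo [0.725 0.068 0.002] hi [0.802 0.17  0.09 ]
side mug 0.45 [236. 184.] 122 med [ 0.743 -0.022  0.014] lo [ 0.72  -0.045  0.004] hi [ 0.772 -0.004  0.019]
side milk_can 0.86 [252. 155.] 473 med [ 0.751 -0.141  0.064] lo [ 0.726 -0.183  0.006] hi [ 0.788 -0.123  0.082]
side matchbox 0.64 [237. 185.] 132 med [ 0.743 -0.023  0.014] lo [ 0.72  -0.046  0.004] hi [ 0.773 -0.004  0.019]
side garlic 0.55 [357. 194.] 46 med [ 0.346 -0.195  0.03 ] lo [ 0.337 -0.211  0.021] hi [ 0.359 -0.18   0.038]
side salt_jar 0.65 [354. 118.] 385 med [ 0.522 -0.531  0.061] lo [ 0.499 -0.578 -0.001] hi [ 0.555 -0.519  0.101]
1.65
```

>>> move_arm:
  jaw: [8.5, 8.5, 8.5, 8.5, 8.5]
  dp:
    - [0, 0, 0]
    - [0, 0, 0]
    - [0, 0, 0]
    - [0, 0, 0]
    - [0, 0, 0]
  turn:
    - [0, 0, 0.116]
    - [0, 0, 0.116]
    - [0, 0, 0.116]
    - [0, 0, 0.116]
    - [0, 0, 0.116]

```text
time_s: 2.07
position: [0.1854, -0.5178, 0.1989]
tool_rot: [[0.971, -0.24, 0.0], [-0.24, -0.971, -0.0], [0.0, -0.0, -1.0]]
ft_force: [0.6, 0.4, -0.3]
grip_width: 0.0849
gripper_force: 0.0
```

>>> move_arm:
  jaw: [8.5, 8.5, 8.5, 8.5, 8.5, 8.5, 8.5, 8.5, 8.5, 8.5]
  dp:
    - [1.13, -3.55, -0.41]
    - [1.13, -3.55, -0.41]
    - [1.13, -3.55, -0.41]
    - [1.13, -3.55, -0.41]
    - [1.13, -3.55, -0.41]
    - [1.13, -3.55, -0.41]
    - [1.13, -3.55, -0.41]
    - [1.13, -3.55, -0.41]
    - [1.13, -3.55, -0.41]
    - [1.13, -3.55, -0.41]
  turn:
    - [0, 0, 0]
    - [0, 0, 0]
    - [0, 0, 0]
    - [0, 0, 0]
    - [0, 0, 0]
    - [0, 0, 0]
    - [0, 0, 0]
    - [0, 0, 0]
    - [0, 0, 0]
    - [0, 0, 0]

```text
time_s: 2.9
position: [0.3789, -0.1974, 0.2404]
tool_rot: [[0.972, -0.234, 0.0], [-0.234, -0.972, -0.0], [0.001, 0.0, -1.0]]
ft_force: [0.4, -0.4, -0.0]
grip_width: 0.0846
gripper_force: 0.0
```

>>> move_arm:
  jaw: [8.5, 8.5, 8.5, 8.5, 8.5, 8.5, 8.5, 8.5, 8.5, 8.5, 8.5, 8.5]
  dp:
    - [1.13, -3.55, -0.41]
    - [1.13, -3.55, -0.41]
    - [1.13, -3.55, -0.41]
    - [1.13, -3.55, -0.41]
    - [1.13, -3.55, -0.41]
    - [1.13, -3.55, -0.41]
    - [1.13, -3.55, -0.41]
    - [1.13, -3.55, -0.41]
    - [1.13, -3.55, -0.41]
    - [1.13, -3.55, -0.41]
    - [0, 0, 0]
    - [0, 0, 0]
  turn:
    - [0, 0, 0]
    - [0, 0, 0]
    - [0, 0, 0]
    - [0, 0, 0]
    - [0, 0, 0]
    - [0, 0, 0]
    - [0, 0, 0]
    - [0, 0, 0]
    - [0, 0, 0]
    - [0, 0, 0]
    - [0, 0, 0]
    - [0, 0, 0]

```text
time_s: 3.9
position: [0.5716, 0.121, 0.2803]
tool_rot: [[0.973, -0.231, -0.001], [-0.231, -0.973, -0.0], [-0.001, 0.0, -1.0]]
ft_force: [-0.3, -0.6, 0.2]
grip_width: 0.0849
gripper_force: 0.0
```

```bash
python3 - <<'E'
from h import *
s=observe();print(s["time_s"],s["position"],np.round(s["tool_rot"],4).tolist())
im,d,M=snap("wrist","w1");np.savez("w1.npz",im=im,d=d,M=M);W=cloud("wrist",d,M)
for n in["case","spoon","spoon_rest"]:
    for o in cams.outline_of("wrist",n)[:1]:
        w=W[o["mask"]];w=w[~np.isnan(w[:,0])];print(n,round(o["p"],2),o["box"],np.round(np.percentile(w,[3,50,97],axis=0),3).tolist())
for n in["recess_round_a","recess_square_a","spoon_bowl","spoon","case"]:
    for o in cams.mark_of("wrist",n)[:3]:
        uv=np.array(o["location"])*[560,420];v,u=int(uv[1]),int(uv[0]);print(n,round(o["p"],2),uv.round(1),W[v,u].round(4))
E
```

```text
3.9 [0.57160701 0.12099861 0.28028534] [[0.9728, -0.2314, -0.0007], [-0.2314, -0.9728, -0.0001], [-0.0007, 0.0002, -1.0]]
case 0.67 [0.3088, 0.5819, 0.6175, 0.819] [[0.455, 0.073, 0.006], [0.571, 0.29, 0.067], [0.656, 0.318, 0.261]]
spoon 0.92 [0.4923, 0.4092, 0.1954, 0.5117] [[0.427, 0.093, 0.05], [0.652, 0.126, 0.056], [0.7, 0.162, 0.058]]
spoon_rest 0.8 [0.7421, 0.276, 0.173, 0.4029] [[0.498, -0.126, 0.005], [0.6, -0.077, 0.007], [0.685, -0.021, 0.015]]
recess_round_a 0.88 [290.1 200.5] [0.5342 0.116  0.0573]
recess_square_a 0.95 [267.  131.7] [0.6255 0.1239 0.0559]
recess_square_a 0.85 [230.3 228.5] [0.4987 0.2147 0.007 ]
spoon_bowl 0.56 [246.8  93.8] [0.674  0.1379 0.0504]
spoon 0.7 [272.5 155.9] [0.596  0.1249 0.0576]
case 0.82 [243.6 180.3] [0.5665 0.175  0.0158]
case 0.53 [522.  261.2] [ 0.3573 -0.1931  0.0299]
```

View pics/w1.png

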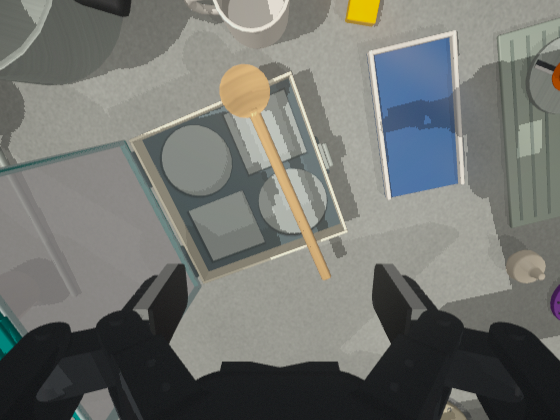

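Wrist view: spoon bowl at (245,92), handle end at (328,276). Recesses: round_a (293,201), square_a (267,132), round_b (197,160), square_b (230,228), all empty. Catch at (323,155), spoon rest at (418,115) with its open end at the bottom.

```bash
cat >> h.py <<'E'
def rayz(c,M,z):
    f,k=K(c);v,u=np.mgrid[:420,:560]
    r=np.stack([(u-k["cx"])/f,-(v-k["cy"])/f,-np.ones(u.shape)],-1)@M[:3,:3].T
    return M[:3,3]+r*((z-M[2,3])/r[...,2:])
def recesses(d,M,c="wrist",zd=0.016):
    W=cloud(c,d,M);z=W[...,2];R=rayz(c,M,zd)
    hole=((z<zd-0.004)&(np.hypot(R[...,0]-.55,R[...,1]-.19)<.14)).astype(np.uint8)
    hole=cv2.morphologyEx(hole,cv2.MORPH_OPEN,np.ones((3,3)))
    n,l,st,_=cv2.connectedComponentsWithStats(hole,connectivity=4)
    for i in range(1,n):
        if st[i,4]>500:
            p=R[l==i][:,:2];r=cv2.minAreaRect((p*1000).astype(np.float32));print("hole",np.round(st[i],0),np.round(p.mean(0),4),"rect",np.round(r[0],1),np.round(r[1],1),round(r[2],1),"z",round(np.nanmedian(z[l==i]),4))
E
python3 - <<'E'
from h import *
D=np.load("w1.npz");d,M=D["d"],D["M"];W=cloud("wrist",d,M);z=W[...,2]
recesses(d,M)
# walls
m=(abs(z-.046)<.0025)&(np.hypot(W[...,0]-.55,W[...,1]-.19)<.17)
hsv=cv2.cvtColor(D["im"],cv2.COLOR_RGB2HSV)
w=W[m&(hsv[...,1]<75)][:,:2];print("wallpts",len(w),np.round(np.percentile(w,[0,1,50,99,100],axis=0),3).tolist())
# spoon
m=((z>.05)&(z<.065)&(hsv[...,1]>75)&(abs(W[...,1]-.125)<.07))
w=W[m];print("spoon",len(w),"z",np.nanmedian(w[:,2]))
hd=w[w[:,0]<.62][:,:2];v=cv2.fitLine(hd.astype(np.float32),cv2.DIST_L2,0,1e-4,1e-4).ravel();print("line",v,np.degrees(np.arctan2(v[1],v[0])))
e=v[:2]*np.sign(v[0]);t=w[:,:2]@e;print("ends",(v[2:]+e*(t.min()-v[2:]@e)).round(4),(v[2:]+e*(t.max()-v[2:]@e)).round(4),t.max()-t.min())
# rest
o=cams.outline_of("wrist","spoon_rest")[0]["mask"];R=W[o&~np.isnan(z)]
r=cv2.minAreaRect((R[:,:2]*1000).astype(np.float32));print("rest",r)
# lid
m=(z>.06)&(W[...,1]>.27)
p=W[m];A=np.c_[p[:,1]-.302];print("lid",len(p),np.round(np.percentile(p,[1,99],axis=0),3).tolist())
E
```

```text
hole [158  90  63  36 785] [0.678  0.2155] rect [678.4 220.1] [17.  94.2] 8.1 z 0.0009
hole [ 262   97   44   64 1630] [0.6208 0.1043] rect [623.3 104.6] [83.8 38.6] 9.3 z 0.0071
hole [ 223  112   48   62 1455] [0.615 0.156] rect [617.8 155.1] [86.9 34.5] 8.2 z 0.0072
hole [ 161  125   71   71 3962] [0.608 0.231] rect [607.1 231.2] [97.4 96.5] 76.6 z 0.0072
hole [ 286  169   41   58 1369] [0.5247 0.0889] rect [524.8  85.9] [93.8 40.1] 10.1 z 0.0072
hole [ 259  174   41   60 1439] [0.5162 0.1387] rect [515.1 141.9] [94.8 42.3] 10.1 z 0.0073
hole [ 189  191   75   70 3236] [0.5057 0.2164] rect [504.5 216.8] [86.8 86.6] 8.1 z 0.0073
hole [ 221  247   88   35 1134] [0.4269 0.1737] rect [424.1 177.2] [ 26.9 142.4] 8.2 z 0.0011
wallpts 2199 [[0.438, 0.05], [0.443, 0.052], [0.574, 0.182], [0.683, 0.294], [0.686, 0.298]]
spoon 3894 z 0.05613379453769807
line [0.98417574 0.17719512 0.5213787  0.1109365 ] 10.206426
ends [0.4111 0.0911] [0.7052 0.144 ] 0.29883607046670757
rest ((589.456298828125, -78.28782653808594), (117.45921325683594, 203.73988342285156), 89.18073272705078)
lid 32091 [[0.447, 0.274, 0.063], [0.783, 0.355, 0.283]]
```

>>> move_arm:
  jaw: [4.0, 4.0, 4.0, 4.0, 4.0, 4.0, 4.0, 4.0, 4.0, 4.0, 4.0]
  dp:
    - [0, 0, 3.0]
    - [0, 0, 3.0]
    - [0, 0, 3.0]
    - [0, 0, 3.0]
    - [0.67, 0.02, 3.0]
    - [0.67, 0.02, 3.0]
    - [0.67, 0.02, 3.0]
    - [0.66, 0.01, 2.0]
    - [0, 0, 1.2]
    - [0, 0, 0.5]
    - [0, 0, 0]
  turn:
    - [0, 0, -0.103]
    - [0, 0, -0.103]
    - [0, 0, -0.103]
    - [0, 0, -0.102]
    - [0, 0, 0]
    - [0, 0, 0]
    - [0, 0, 0]
    - [0, 0, 0]
    - [0, 0, 0]
    - [0, 0, 0]
    - [0, 0, 0]
  force: 40

```text
time_s: 5.32
position: [0.5971, 0.1234, 0.033]
tool_rot: [[0.985, 0.174, -0.002], [0.174, -0.985, 0.0], [-0.002, -0.0, -1.0]]
ft_force: [0.1, -0.0, 0.2]
grip_width: 0.0397
gripper_force: 0.0
```

>>> move_arm:
  jaw: [0.8, 0.8, 0.8, 0.8, 0.8, 0.8]
  dp:
    - [0, 0, 0]
    - [0, 0, 0]
    - [0, 0, 0]
    - [0, 0, 0]
    - [0, 0, 0]
    - [0, 0, 0]
  turn:
    - [0, 0, 0]
    - [0, 0, 0]
    - [0, 0, 0]
    - [0, 0, 0]
    - [0, 0, 0]
    - [0, 0, 0]
  force: 40

```text
time_s: 5.82
position: [0.5978, 0.1236, 0.0343]
tool_rot: [[0.985, 0.174, 0.001], [0.174, -0.985, 0.0], [0.001, 0.0, -1.0]]
ft_force: [-0.4, 0.3, 0.3]
grip_width: 0.008
gripper_force: 0.0
```

```bash
python3 - <<'E'
from h import *
print(observe()["gripper_force"],observe()["grip_width"])
im,d,M=snap("wrist","w2");c=im
s,_,_=snap("side");a=cv2.resize(s[180:280,180:320],(560,400));cv2.imwrite("pics/w2.png",cv2.resize(np.vstack([c[:, :],a]),(410,600))[:,:,::-1])
E
```

```text
0.0 0.007973470249869082
```

View pics/w2.png

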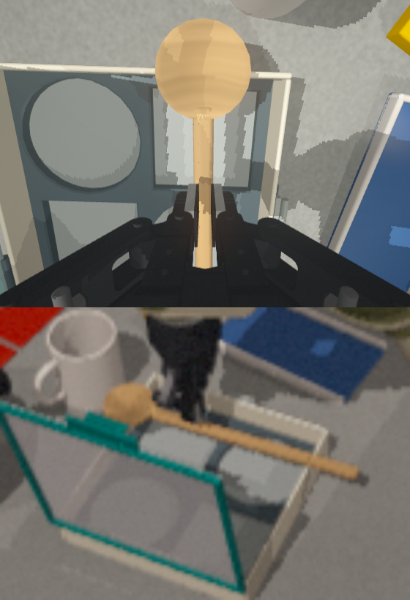

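>>> move_arm:
  jaw: [0, 0, 0, 0, 0, 0]
  dp:
    - [0, 0, 0]
    - [0, 0, 0]
    - [0, 0, 0]
    - [0, 0, 0]
    - [0, 0, 0]
    - [0, 0, 0]
  turn:
    - [0, 0, 0]
    - [0, 0, 0]
    - [0, 0, 0]
    - [0, 0, 0]
    - [0, 0, 0]
    - [0, 0, 0]
  force: 40

```text
time_s: 6.42
position: [0.5977, 0.1236, 0.0339]
tool_rot: [[0.985, 0.174, -0.0], [0.174, -0.985, 0.0], [-0.0, -0.0, -1.0]]
ft_force: [-0.4, -0.3, 0.5]
grip_width: 0.0001
gripper_force: 0.0
```

```bash
python3 - <<'E'
from h import *
im,d,M=snap("wrist","w3");W=cloud("wrist",d,M)
cv2.imwrite("pics/w3.png",cv2.resize(im[200:380,180:380],(800,720))[:600,:,::-1])
v=np.arange(150,380,20)
for r in v: print(r,[tuple(np.round(W[r,c],3)) for c in range(270,290,6)])
E
```

```text
150 [(np.float64(0.653), np.float64(0.138), np.float64(0.057)), (np.float64(0.653), np.float64(0.135), np.float64(0.057)), (np.float64(0.654), np.float64(0.132), np.float64(0.056)), (np.float64(0.654), np.float64(0.13), np.float64(0.056))]
170 [(np.float64(0.643), np.float64(0.136), np.float64(0.056)), (np.float64(0.644), np.float64(0.134), np.float64(0.057)), (np.float64(0.644), np.float64(0.131), np.float64(0.057)), (np.float64(0.645), np.float64(0.128), np.float64(0.056))]
190 [(np.float64(0.634), np.float64(0.135), np.float64(0.058)), (np.float64(0.634), np.float64(0.132), np.float64(0.056)), (np.float64(0.634), np.float64(0.129), np.float64(0.056)), (np.float64(0.635), np.float64(0.126), np.float64(0.056))]
210 [(np.float64(0.623), np.float64(0.133), np.float64(0.056)), (np.float64(0.623), np.float64(0.13), np.float64(0.055)), (np.float64(0.624), np.float64(0.127), np.float64(0.057)), (np.float64(0.625), np.float64(0.124), np.float64(0.056))]
230 [(np.float64(0.613), np.float64(0.131), np.float64(0.057)), (np.float64(0.613), np.float64(0.128), np.float64(0.057)), (np.float64(0.6
[... 1081 characters left out ...]
598), np.float64(0.127), np.float64(0.116)), (np.float64(0.59), np.float64(0.124), np.float64(0.104)), (np.float64(0.59), np.float64(0.121), np.float64(0.104)), (np.float64(0.599), np.float64(0.121), np.float64(0.116))]
350 [(np.float64(0.589), np.float64(0.126), np.float64(0.115)), (np.float64(0.54), np.float64(0.116), np.float64(0.057)), (np.float64(0.541), np.float64(0.112), np.float64(0.057)), (np.float64(0.591), np.float64(0.119), np.float64(0.116))]
370 [(np.float64(0.607), np.float64(0.128), np.float64(0.143)), (np.float64(0.608), np.float64(0.126), np.float64(0.144)), (np.float64(0.608), np.float64(0.125), np.float64(0.144)), (np.float64(0.609), np.float64(0.123), np.float64(0.143))]
```

View pics/w3.png

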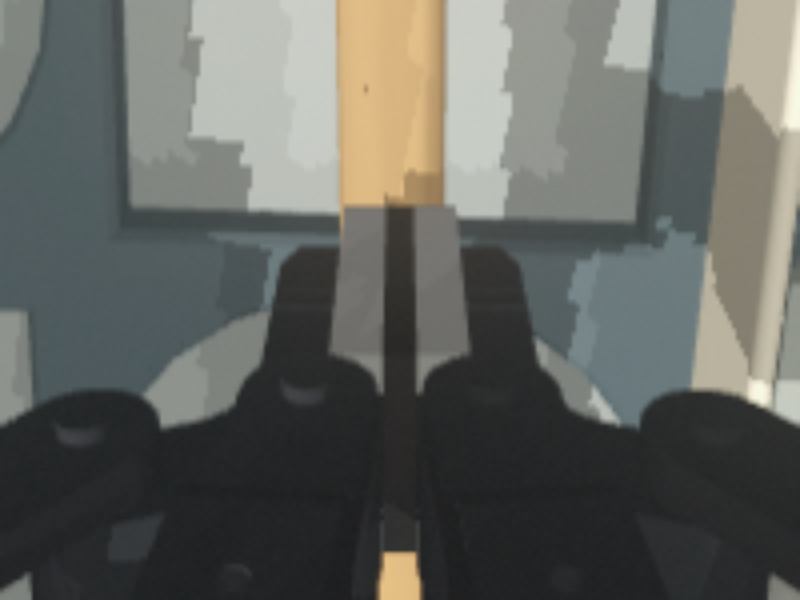

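```bash
python3 - <<'E'
from h import *
for c in("side","scene"):
    im,d,M=snap(c);W=cloud(c,d,M);hsv=cv2.cvtColor(im,cv2.COLOR_RGB2HSV)
    m=(np.hypot(W[...,0]-.598,W[...,1]-.124)<.045)&(W[...,2]>.06)&(W[...,2]<.2)
    w=W[m];i=np.argsort(w[:,2])[:12];print(c,len(w));print(np.round(w[i],3).tolist())
    for z in(.034,.053,.07): print(proj(c,[.598,.124,z],M).round(1))
    m=(abs(W[...,0]-.5637)<.1)&(abs(W[...,1]-.12)<.04)&(abs(W[...,2]-.053)<.006)&(hsv[...,1]>75);print("spoon",np.nanmedian(W[m],0))
E
```

```text
side 282
[[0.591, 0.125, 0.062], [0.587, 0.126, 0.066], [0.585, 0.121, 0.072], [0.588, 0.128, 0.072], [0.599, 0.135, 0.073], [0.585, 0.127, 0.074], [0.588, 0.134, 0.074], [0.59, 0.126, 0.074], [0.586, 0.125, 0.076], [0.586, 0.12, 0.076], [0.602, 0.135, 0.076], [0.591, 0.134, 0.077]]
[246.  222.5]
[245.6 218.8]
[245.2 215.4]
spoon [0.56766648 0.1211628  0.05414029]
scene 521
[[0.604, 0.132, 0.067], [0.608, 0.125, 0.068], [0.603, 0.132, 0.07], [0.608, 0.133, 0.071], [0.61, 0.123, 0.072], [0.602, 0.135, 0.073], [0.605, 0.114, 0.073], [0.609, 0.129, 0.073], [0.609, 0.122, 0.075], [0.603, 0.131, 0.075], [0.608, 0.128, 0.076], [0.608, 0.133, 0.076]]
[293.1 261.4]
[293.3 257.3]
[293.5 253.5]
spoon [0.62049896 0.1288496  0.05442176]
```

The finger pads closed above the spoon. Both fixed cameras and the wrist camera put the real fingertips about 35 mm above the reported TCP, so I'll correct for that.

>>> move_arm:
  jaw: [4.0, 4.0, 4.0, 4.0, 4.0, 4.0, 4.0, 4.0]
  dp:
    - [0, 0, 0]
    - [0, 0, 0]
    - [0, 0, 0]
    - [0, 0, 0]
    - [0, 0, 1.0]
    - [0, 0, 1.0]
    - [0, 0, 1.0]
    - [0, 0, 0]
  turn:
    - [0, 0, 0]
    - [0, 0, 0]
    - [0, 0, 0]
    - [0, 0, 0]
    - [0, 0, 0]
    - [0, 0, 0]
    - [0, 0, 0]
    - [0, 0, 0]

```text
time_s: 7.23
position: [0.5961, 0.1235, 0.001]
tool_rot: [[0.985, 0.174, -0.005], [0.174, -0.985, -0.0], [-0.005, -0.001, -1.0]]
ft_force: [0.5, 0.0, -1.0]
grip_width: 0.04
gripper_force: 0.0
```

>>> move_arm:
  jaw: [0, 0, 0, 0, 0, 0, 0]
  dp:
    - [0, 0, 0]
    - [0, 0, 0]
    - [0, 0, 0]
    - [0, 0, 0]
    - [0, 0, 0]
    - [0, 0, 0]
    - [0, 0, 0]
  turn:
    - [0, 0, 0]
    - [0, 0, 0]
    - [0, 0, 0]
    - [0, 0, 0]
    - [0, 0, 0]
    - [0, 0, 0]
    - [0, 0, 0]
  force: 40

```text
time_s: 7.82
position: [0.5977, 0.1235, 0.0041]
tool_rot: [[0.985, 0.174, 0.0], [0.174, -0.985, -0.0], [0.0, 0.0, -1.0]]
ft_force: [0.2, -0.4, 0.5]
grip_width: 0.0132
gripper_force: 40.0
```

>>> move_arm:
  jaw: [0, 0, 0, 0, 0]
  dp:
    - [0, 0, -1.0]
    - [0, 0, -2.5]
    - [0, 0, -3.0]
    - [0, 0, -3.0]
    - [0, 0, -2.5]
  turn:
    - [0, 0, 0]
    - [0, 0, 0]
    - [0, 0, 0]
    - [0, 0, 0]
    - [0, 0, 0]

```text
time_s: 8.23
position: [0.5979, 0.1236, 0.127]
tool_rot: [[0.985, 0.174, 0.002], [0.174, -0.985, 0.0], [0.002, 0.0, -1.0]]
ft_force: [0.8, 0.1, -0.5]
grip_width: 0.0131
gripper_force: 39.9
```

```bash
python3 - <<'E'
from h import *
s=observe();print(s["position"],s["grip_width"])
def blue(im,d,M,c):
    W=cloud(c,d,M);hsv=cv2.cvtColor(im,cv2.COLOR_RGB2HSV)
    m=(hsv[...,0]>100)&(hsv[...,0]<125)&(hsv[...,1]>110)&(abs(W[...,0]-.59)<.13)&(abs(W[...,1]+.075)<.08)&(abs(W[...,2])<.03)
    m=cv2.morphologyEx(m.astype(np.uint8),cv2.MORPH_OPEN,np.ones((3,3)))>0
    r=cv2.minAreaRect((W[m][:,:2]*1000).astype(np.float32));print(c,m.sum(),np.round(r[0],1),np.round(r[1],1),round(r[2],2),"z",np.median(W[m][:,2]).round(4))
D=np.load("w1.npz");blue(D["im"],D["d"],D["M"],"wrist")
for c in("scene","side"): blue(*snap(c),c)
im,d,M=snap("wrist");W=cloud("wrist",d,M);hsv=cv2.cvtColor(im,cv2.COLOR_RGB2HSV)
m=(W[...,2]>.1)&(hsv[...,1]>75)&(hsv[...,0]<25)&(hsv[...,0]>8);w=W[m];print(len(w),np.round(np.percentile(w,[1,50,99],axis=0),3).tolist())
h=w[np.hypot(*(w[:,:2]-s["position"][:2]).T)>.03]; print("spoon z along x",[(round(a,2),np.round(np.median(w[abs(w[:,0]-a)<.01],0),3).tolist()) for a in(.62,.64,.66,.68)])
print("max x",w[w[:,0].argmax()])
E
```

```text
[0.59791785 0.12359203 0.1269585 ] 0.013115801833533088
wrist 7749 [586.4 -76.2] [ 96.  191.5] 89.15 z 0.0068
scene 1217 [585.7 -76.1] [ 91.2 187.9] 89.25 z 0.0057
side 846 [585.2 -78.1] [ 90.1 193.9] 89.58 z 0.0049
28233 [[0.565, 0.11, 0.176], [0.674, 0.133, 0.182], [0.706, 0.165, 0.184]]
spoon z along x [(0.62, [0.62, 0.127, 0.182]), (0.64, [0.641, 0.131, 0.182]), (0.66, [0.662, 0.138, 0.181]), (0.68, [0.68, 0.138, 0.179])]
max x [0.70811698 0.13860729 0.18124401]
```

>>> move_arm:
  jaw: [0, 0, 0, 0, 0, 0, 0, 0, 0]
  dp:
    - [0, 0, 0]
    - [0, 0, 0]
    - [-0.94, 3.35, 1.0]
    - [-0.94, 3.35, 1.0]
    - [-0.94, 3.35, 1.0]
    - [-0.94, 3.35, 1.0]
    - [-0.93, 3.35, 1.0]
    - [-0.93, 3.36, 1.0]
    - [0, 0, 0]
  turn:
    - [0, 0, 0.093]
    - [0, 0, 0.092]
    - [0, 0, 0]
    - [0, 0, 0]
    - [0, 0, 0]
    - [0, 0, 0]
    - [0, 0, 0]
    - [0, 0, 0]
    - [0, 0, 0]

```text
time_s: 9.13
position: [0.5367, -0.0814, 0.0613]
tool_rot: [[1.0, -0.015, -0.005], [-0.015, -1.0, 0.001], [-0.005, -0.0, -1.0]]
ft_force: [0.6, -0.4, -0.3]
grip_width: 0.0129
gripper_force: 39.9
```

>>> move_arm:
  jaw: [0, 0, 0, 0, 0, 0]
  dp:
    - [0, 0, 2.5]
    - [0, 0, 2.5]
    - [0, 0, 2.0]
    - [0, 0, 1.0]
    - [0, 0, 0.5]
    - [0, 0, 0]
  turn:
    - [0, 0, 0]
    - [0, 0, 0]
    - [0, 0, 0]
    - [0, 0, 0]
    - [0, 0, 0]
    - [0, 0, 0]

```text
time_s: 9.63
position: [0.539, -0.0767, -0.0218]
tool_rot: [[1.0, -0.01, -0.002], [-0.01, -1.0, 0.001], [-0.002, -0.001, -1.0]]
ft_force: [0.6, -0.2, -0.7]
grip_width: 0.0134
gripper_force: 39.9
```

>>> move_arm:
  jaw: [0, 0]
  dp:
    - [0, 0, 0.3]
    - [0, 0, 0]
  turn:
    - [0, 0, 0]
    - [0, 0, 0]

```text
time_s: 9.8
position: [0.5398, -0.077, -0.0235]
tool_rot: [[1.0, -0.01, 0.001], [-0.01, -1.0, -0.0], [0.001, 0.0, -1.0]]
ft_force: [0.3, 0.3, -0.6]
grip_width: 0.013
gripper_force: 39.9
```

>>> move_arm:
  jaw: [0, 0]
  dp:
    - [0, 0, 0.2]
    - [0, 0, 0]
  turn:
    - [0, 0, 0]
    - [0, 0, 0]

```text
time_s: 9.97
position: [0.5396, -0.077, -0.0257]
tool_rot: [[1.0, -0.01, 0.001], [-0.01, -1.0, -0.0], [0.001, 0.0, -1.0]]
ft_force: [-0.1, -0.1, -1.3]
grip_width: 0.0129
gripper_force: 39.9
```

>>> move_arm:
  jaw: [0, 0, 0]
  dp:
    - [0, 0, 0.2]
    - [0, 0, 0]
    - [0, 0, 0]
  turn:
    - [0, 0, 0]
    - [0, 0, 0]
    - [0, 0, 0]

```text
time_s: 10.22
position: [0.5398, -0.077, -0.026]
tool_rot: [[1.0, -0.01, 0.002], [-0.01, -1.0, -0.001], [0.002, 0.001, -1.0]]
ft_force: [-5.5, 1.2, 18.2]
grip_width: 0.0131
gripper_force: 50.4
```

>>> move_arm:
  jaw: [0, 0, 0]
  dp:
    - [0, 0, 0.2]
    - [0, 0, 0]
    - [0, 0, 0]
  turn:
    - [0, 0, 0]
    - [0, 0, 0]
    - [0, 0, 0]

```text
time_s: 10.47
position: [0.5398, -0.0771, -0.0261]
tool_rot: [[1.0, -0.01, 0.003], [-0.01, -1.0, -0.001], [0.003, 0.001, -1.0]]
ft_force: [-11.5, 2.5, 39.0]
grip_width: 0.0134
gripper_force: 62.0
```

>>> move_arm:
  jaw: [0, 0, 0]
  dp:
    - [0, 0, 0.2]
    - [0, 0, 0]
    - [0, 0, 0]
  turn:
    - [0, 0, 0]
    - [0, 0, 0]
    - [0, 0, 0]

```text
time_s: 10.72
position: [0.5399, -0.0771, -0.0262]
tool_rot: [[1.0, -0.009, 0.004], [-0.009, -1.0, -0.002], [0.004, 0.002, -1.0]]
ft_force: [-18.5, 5.3, 59.1]
grip_width: 0.013
gripper_force: 73.5
```

>>> move_arm:
  jaw: [0, 0, 0, 3.0, 3.0, 3.0]
  dp:
    - [0, 0, -0.3]
    - [0, 0, -0.3]
    - [0, 0, -0.1]
    - [0, 0, 0]
    - [0, 0, 0]
    - [0, 0, 0]
  turn:
    - [0, 0, 0]
    - [0, 0, 0]
    - [0, 0, 0]
    - [0, 0, 0]
    - [0, 0, 0]
    - [0, 0, 0]

```text
time_s: 11.22
position: [0.5393, -0.077, -0.0255]
tool_rot: [[1.0, -0.01, -0.001], [-0.01, -1.0, 0.0], [-0.001, -0.0, -1.0]]
ft_force: [-0.0, 0.2, 0.0]
grip_width: 0.0301
gripper_force: 0.0
```

>>> move_arm:
  jaw: [3.0, 3.0, 3.0, 6.0, 6.0, 6.0, 6.0, 6.0, 6.0]
  dp:
    - [0, 0, -1.0]
    - [0, 0, -2.0]
    - [0, 0, -3.0]
    - [0, 3.8, -2.0]
    - [0, 3.8, -1.0]
    - [0, 3.8, -1.0]
    - [0, 3.8, -1.0]
    - [0, 3.8, -1.0]
    - [0, 0, 0]
  turn:
    - [0, 0, 0]
    - [0, 0, 0]
    - [0, 0, 0]
    - [0, 0, 0]
    - [0, 0, 0]
    - [0, 0, 0]
    - [0, 0, 0]
    - [0, 0, 0]
    - [0, 0, 0]

```text
time_s: 11.97
position: [0.5378, -0.2728, 0.0968]
tool_rot: [[1.0, -0.015, 0.004], [-0.015, -1.0, -0.005], [0.004, 0.005, -1.0]]
ft_force: [-0.0, -0.2, -0.6]
grip_width: 0.0598
gripper_force: 0.0
```

```bash
python3 - <<'E'
from h import *
s=observe();print(s["time_s"],s["position"])
im,d,M=snap("wrist","w4");np.savez("w4.npz",im=im,d=d,M=M)
W=cloud("wrist",d,M);hsv=cv2.cvtColor(im,cv2.COLOR_RGB2HSV)
m=(hsv[...,1]>75)&(hsv[...,0]<25)&(hsv[...,0]>8)&(abs(W[...,1]+.077)<.07)
w=W[m];print("spoon",len(w),np.round(np.percentile(w,[1,50,99],axis=0),3).tolist())
def fit(n,R):
    for o in cams.outline_of("wrist",n)[:3]:
        p=W[o["mask"]];p=p[~np.isnan(p[:,0])];print(n,round(o["p"],2),np.round(np.array(o["box"])*[560,420,560,420]),np.round(np.median(p,0),3).tolist())
        t=p[p[:,2]>.034];print("  top",len(t),np.round(t.mean(0),4) if len(t) else None, np.round(cv2.minAreaRect((t[:,:2]*1000).astype(np.float32)),1) if 0 else (cv2.minAreaRect((t[:,:2]*1000).astype(np.float32)) if len(t) else None))
        q=p[(p[:,2]>.009)&(p[:,2]<.018)];print("  face",len(q),cv2.minAreaRect((q[:,:2]*1000).astype(np.float32)) if len(q) else None, np.median(q[:,2]) if len(q) else 0)
for n in("slicing_disc","grating_disc","coarse_grid","fine_grid"): fit(n,0)
E
```

```text
11.9667 [ 0.53781567 -0.27281702  0.09675153]
spoon 8027 [[0.425, -0.106, 0.01], [0.597, -0.08, 0.016], [0.646, -0.059, 0.018]]
slicing_disc 0.73 [269. 120. 122. 129.] [0.606, -0.266, 0.015]
  top 897 [ 0.6036 -0.2659  0.0429] ((603.4464111328125, -265.7542419433594), (22.812484741210938, 22.6175537109375), 45.395713806152344)
  face 10985 ((603.40234375, -266.20037841796875), (94.68128204345703, 94.3966064453125), 9.909804344177246) 0.01504399644136123
grating_disc 0.98 [411. 257. 109.  97.] [0.493, -0.388, 0.015]
  top 781 [ 0.4861 -0.3848  0.0449] ((515.457275390625, -356.3464660644531), (114.93156433105469, 23.571077346801758), 44.1241340637207)
  face 6173 ((488.4369812011719, -394.7393798828125), (96.4605484008789, 78.09617614746094), 43.763587951660156) 0.015095105653725849
grating_disc 0.64 [426. 394.  53.  50.] [0.331, -0.413, 0.01]
  top 163 [ 0.3352 -0.4127  0.0409] ((435.1480712890625, -355.0035400390625), (262.4751892089844, 21.275856018066406), 29.039234161376953)
  face 980 ((320.33551025390625, -416.27911376953125), (85.79362487792969, 41.030975341796875), 34.36601638793945) 0.010014057088099215
coarse_grid 0.78 [428. 110. 127. 119.] [0.614, -0.384, 0.014]
  top 1616 [ 0.6121 -0.3883  0.0417] ((611.4804077148438, -389.7363586425781), (14.876216888427734, 43.92885208129883), 85.97396087646484)
  face 9925 ((611.456787109375, -390.1009216308594), (85.09813690185547, 84.06454467773438), 85.601318359375) 0.013718070184968234
```

View pics/w4.png

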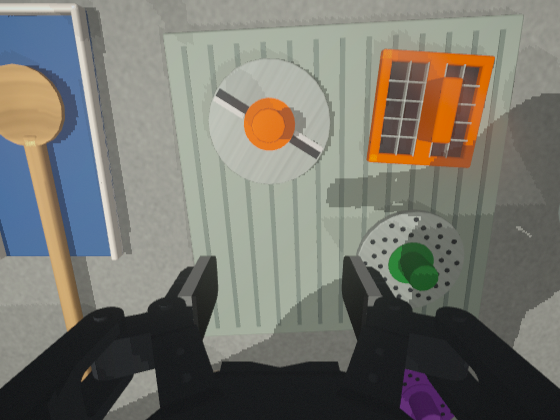

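>>> move_arm:
  jaw: [6.0, 6.0, 6.0, 6.0]
  dp:
    - [1.0, 0.5, 0]
    - [0, 0, 0]
    - [0, 0, 0]
    - [0, 0, 0]
  turn:
    - [0, 0, 0]
    - [0, 0, 0]
    - [0, 0, 0]
    - [0, 0, 0]

```text
time_s: 12.55
position: [0.5472, -0.27, 0.0941]
tool_rot: [[1.0, -0.009, -0.001], [-0.009, -1.0, 0.001], [-0.001, -0.001, -1.0]]
ft_force: [-0.5, 0.4, 0.4]
grip_width: 0.0601
gripper_force: 0.0
```

```bash
cat >> h.py <<'E'
def inserts(W,names=("slicing_disc","grating_disc","coarse_grid"),cam="wrist"):
    for n in names:
        for o in cams.outline_of(cam,n)[:2]:
            p=W[o["mask"]];p=p[~np.isnan(p[:,0])]
            if not len(p):continue
            print(cam,n,round(o["p"],2),np.round(np.array(o["box"])*[560,420,560,420]))
            for a,b,l in((.034,.046,"top"),(.009,.018,"face")):
                q=p[(p[:,2]>a)&(p[:,2]<b)]
                if len(q)>20:
                    r=cv2.minAreaRect((q[:,:2]*1000).astype(np.float32));print("  ",l,len(q),np.round(r[0],1),np.round(r[1],1),round(r[2],1),"z",round(np.median(q[:,2]),4))
E
python3 - <<'E'
from h import *
s=observe();print(s["position"],s["tool_rot"].round(4).tolist(),s["qvel"].round(1))
im,d,M=snap("wrist");inserts(cloud("wrist",d,M))
im,d,M=snap("scene");inserts(cloud("scene",d,M),cam="scene")
E
```

```text
[ 0.54720958 -0.26996259  0.09414153] [[1.0, -0.0092, -0.0007], [-0.0092, -1.0, 0.0005], [-0.0007, -0.0005, -1.0]] [-0.3 -0.2  0.   0.  -0.   0. ]
wrist slicing_disc 0.93 [273. 131. 119. 126.]
   top 897 [ 603.5 -266. ] [23.2 22.7] 45.4 z 0.0428
   face 10958 [ 603.7 -265.8] [95. 95.] 89.6 z 0.015
wrist grating_disc 0.85 [429. 393.  54.  48.]
   face 1090 [ 328.4 -416. ] [83.5 41.6] 34.4 z 0.0098
wrist grating_disc 0.84 [414. 269. 105.  93.]
   top 764 [ 482.6 -388.3] [23.9 23.4] 61.9 z 0.0426
   face 5601 [ 489.7 -396.7] [96.3 73.5] 42.2 z 0.0151
wrist coarse_grid 0.91 [434. 124. 131. 114.]
   top 1617 [ 611.5 -389.9] [15.4 43.9] 86.4 z 0.0424
   face 9818 [ 611.5 -390. ] [84.8 84.1] 85.8 z 0.0137
wrist coarse_grid 0.17 [ 47. 226.  89. 303.]
   face 7899 [511.5 -69.5] [ 53.9 276.1] 83.9 z 0.0156
scene slicing_disc 0.67 [216. 199.  28.  21.]
   top 38 [ 605.6 -261.5] [25.4 20.7] 58.4 z 0.0408
   face 378 [ 604.1 -261.9] [94.7 93.3] 81.4 z 0.0136
scene grating_disc 0.66 [251. 143.  21.  14.]
   face 82 [ 319.  -414.8] [83.  90.7] 29.1 z 0.0104
scene grating_disc 0.53 [199. 133.  13.  18.]
   face 36 [ 430.5 -620. ] [77.  37.5] 82.2 z 0.0107
scene coarse_grid 0.69 [190. 177.  30.  22.]
   top 52 [ 611.9 -386.5] [19.2 45.3] 76.2 z 0.0404
   face 250 [ 612.1 -387.6] [90.2 83.5] 85.4 z 0.0124
scene coarse_grid 0.66 [214. 199.  28.  22.]
   top 38 [ 605.6 -261.5] [25.4 20.7] 58.4 z 0.0408
   face 373 [ 605.7 -264.1] [97.8 90.3] 54.9 z 0.0136
```

>>> move_arm:
  jaw: [6, 6, 6, 6, 6, 6, 6, 6]
  dp:
    - [2.8, -0.2, 0]
    - [2.83, -0.25, 0]
    - [0, 0, 3.0]
    - [0, 0, 3.0]
    - [0, 0, 2.5]
    - [0, 0, 1.5]
    - [0, 0, 0.4]
    - [0, 0, 0]
  turn:
    - [0, 0, 0]
    - [0, 0, 0]
    - [0, 0, 0]
    - [0, 0, 0]
    - [0, 0, 0]
    - [0, 0, 0]
    - [0, 0, 0]
    - [0, 0, 0]

```text
time_s: 13.62
position: [0.6034, -0.2668, -0.0106]
tool_rot: [[1.0, -0.01, -0.002], [-0.01, -1.0, 0.001], [-0.002, -0.001, -1.0]]
ft_force: [-0.4, -0.4, 0.2]
grip_width: 0.0598
gripper_force: 0.0
```

>>> move_arm:
  jaw: [1, 1, 1, 1, 1, 1, 1]
  dp:
    - [0, 0, 0]
    - [0, 0, 0]
    - [0, 0, 0]
    - [0, 0, 0]
    - [0, 0, 0]
    - [0, 0, 0]
    - [0, 0, 0]
  turn:
    - [0, 0, 0]
    - [0, 0, 0]
    - [0, 0, 0]
    - [0, 0, 0]
    - [0, 0, 0]
    - [0, 0, 0]
    - [0, 0, 0]
  force: 70

```text
time_s: 14.2
position: [0.6045, -0.2675, -0.0079]
tool_rot: [[1.0, -0.01, 0.002], [-0.01, -1.0, -0.002], [0.002, 0.002, -1.0]]
ft_force: [-1.5, 0.3, 6.3]
grip_width: 0.0214
gripper_force: 68.3
```

>>> move_arm:
  jaw: [1, 1, 1, 1, 1, 1, 1, 1]
  dp:
    - [0, 0, -1.0]
    - [0, 0, -2.5]
    - [0, 0, -3]
    - [0, 0, -3]
    - [0, 0, -3]
    - [0, 0, -1.5]
    - [0, 0, 0]
    - [0, 0, 0]
  turn:
    - [0, 0, 0]
    - [0, 0, 0]
    - [0, 0, 0]
    - [0, 0, 0]
    - [0, 0, 0]
    - [0, 0, 0]
    - [0, 0, 0]
    - [0, 0, 0]

```text
time_s: 14.87
position: [0.6038, -0.267, 0.131]
tool_rot: [[1.0, -0.01, 0.001], [-0.01, -1.0, -0.001], [0.001, 0.001, -1.0]]
ft_force: [-0.4, -0.3, -1.6]
grip_width: 0.021
gripper_force: 68.6
```

```bash
cat >> h.py <<'E'
from scipy.optimize import least_squares
def held_disc(d,M,T,zmin=.05):
    W=cloud("wrist",d,M);L=(W-T[:3,3])@T[:3,:3]   # tool coords
    m=(W[...,2]>zmin)&(np.hypot(L[...,0],L[...,1])<.056)&(L[...,0]>.012)
    z=L[...,2][m];zf=np.percentile(z,95)
    m&=(abs(L[...,2]-np.median(z[z>zf-.006]))<.004)
    R=0;p=L[m][:,:2]
    mm=m.astype(np.uint8);e=(mm-cv2.erode(mm,np.ones((3,3))))>0
    q=L[e][:,:2];q=q[np.hypot(*q.T)>.04]
    f=least_squares(lambda x:np.hypot(q[:,0]-x[0],q[:,1]-x[1])-x[2],[0,0,.048],loss="soft_l1",f_scale=.001)
    print("held disc tool xy r (mm)",(f.x*1000).round(1),"n",len(q),"face z",np.median(L[m][:,2]).round(4))
    A=np.c_[p,np.ones(len(p))];print("tilt",np.linalg.lstsq(A,L[m][:,2],rcond=None)[0].round(4))
E
python3 - <<'E'
from h import *
s=observe();print(s["position"],s["grip_width"])
im,d,M=snap("wrist");np.savez("w5.npz",im=im,d=d,M=M,T=pose(s));held_disc(d,M,pose(s))
E
```

```text
[ 0.60377573 -0.26697219  0.13103205] 0.020999242969204305
held disc tool xy r (mm) [ 0.9 -0.1 46. ] n 397 face z -0.0228
tilt [ 0.0292  0.0075 -0.0236]
```

>>> move_arm:
  jaw: [1, 1, 1, 1, 1, 1, 1, 1, 1, 1, 1, 1]
  dp:
    - [-0.9, -3.88, -0.16]
    - [-0.9, -3.88, -0.16]
    - [-0.9, -3.88, -0.16]
    - [-0.9, -3.88, -0.16]
    - [-0.9, -3.88, -0.16]
    - [-0.9, -3.88, -0.16]
    - [-0.9, -3.88, -0.16]
    - [-0.9, -3.88, -0.16]
    - [-0.9, -3.88, -0.16]
    - [-0.9, -3.88, -0.16]
    - [-0.9, -3.88, -0.16]
    - [-0.9, -3.88, -0.16]
  turn:
    - [0, 0, 0]
    - [0, 0, 0]
    - [0, 0, 0]
    - [0, 0, 0]
    - [0, 0, 0]
    - [0, 0, 0]
    - [0, 0, 0]
    - [0, 0, 0]
    - [0, 0, 0]
    - [0, 0, 0]
    - [0, 0, 0]
    - [0, 0, 0]

```text
time_s: 15.92
position: [0.4989, 0.2013, 0.1481]
tool_rot: [[1.0, -0.01, -0.003], [-0.01, -1.0, -0.001], [-0.003, 0.001, -1.0]]
ft_force: [0.6, 0.1, -1.5]
grip_width: 0.0215
gripper_force: 68.7
```

>>> move_arm:
  jaw: [1, 1, 1, 1]
  dp:
    - [0, 0, 0]
    - [0, 0, 0]
    - [0, 0, 0]
    - [0, 0, 0]
  turn:
    - [0, 0, 0]
    - [0, 0, 0]
    - [0, 0, 0]
    - [0, 0, 0]

```text
time_s: 16.25
position: [0.5006, 0.1985, 0.1487]
tool_rot: [[1.0, -0.012, -0.002], [-0.012, -1.0, -0.001], [-0.002, 0.001, -1.0]]
ft_force: [-0.1, -0.7, -1.2]
grip_width: 0.0213
gripper_force: 68.9
```

```bash
python3 - <<'E'
from h import *
s=observe();print(s["position"],s["grip_width"])
im,d,M=snap("wrist","w6");np.savez("w6.npz",im=im,d=d,M=M,T=pose(s));held_disc(d,M,pose(s));recesses(d,M)
E
```

```text
[0.50058496 0.19852529 0.14873928] 0.021349964420983965
held disc tool xy r (mm) [ 0.3 -0.1 46.3] n 436 face z -0.0229
tilt [ 0.0297  0.0066 -0.0237]
hole [  301     0   106   115 10143] [0.6212 0.1311] rect [620.8 130. ] [86.8 86.5] 8.1 z 0.0071
hole [  187    14   109   118 10133] [0.6082 0.2318] rect [606.3 232. ] [97.3 97.1] 89.3 z 0.0071
hole [ 315  119  101   99 7004] [0.5242 0.1124] rect [524.  110.5] [97.6 83.8] 47.5 z 0.0072
hole [ 209  136   94   54 2917] [0.5317 0.2225] rect [527.5 220.7] [40.2 87. ] 8.1 z 0.0072
```

>>> move_arm:
  jaw: [1, 1, 1, 1, 1, 1, 1, 1, 1, 1]
  dp:
    - [3.52, -1.14, 0]
    - [3.52, -1.14, 0]
    - [3.53, -1.15, 0]
    - [0, 0, 3.5]
    - [0, 0, 3.5]
    - [0, 0, 3.3]
    - [0, 0, 2.3]
    - [0, 0, 1.2]
    - [0, 0, 0]
    - [0, 0, 0]
  turn:
    - [0, 0, 0]
    - [0, 0, 0]
    - [0, 0, 0]
    - [0, 0, 0]
    - [0, 0, 0]
    - [0, 0, 0]
    - [0, 0, 0]
    - [0, 0, 0]
    - [0, 0, 0]
    - [0, 0, 0]

```text
time_s: 17.13
position: [0.6073, 0.2323, 0.0122]
tool_rot: [[1.0, -0.011, 0.001], [-0.011, -1.0, 0.0], [0.001, -0.0, -1.0]]
ft_force: [0.6, 0.4, -0.3]
grip_width: 0.0217
gripper_force: 68.7
```

```bash
python3 - <<'E'
from h import *
s=observe();print(s["position"],s["grip_width"],s["tool_rot"].round(4).tolist())
im,d,M=snap("wrist","w7");W=cloud("wrist",d,M);np.savez("w7.npz",im=im,d=d,M=M,T=pose(s));held_disc(d,M,pose(s),zmin=.02)
cv2.imwrite("pics/w7.png",im[100:400,100:460,::-1])
E
```

```text
[0.60728062 0.23226538 0.01215229] 0.021667024285573027 [[0.9999, -0.0112, 0.0006], [-0.0112, -0.9999, 0.0001], [0.0006, -0.0001, -1.0]]
held disc tool xy r (mm) [ 0.7 -0.2 46. ] n 446 face z -0.0228
tilt [ 0.0293  0.0078 -0.0236]
```

View pics/w7.png

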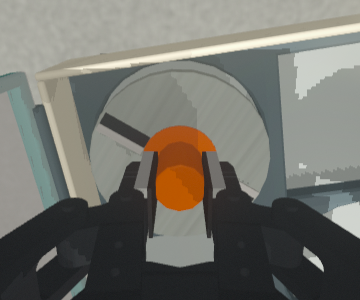

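Crop: the disc held over round_b, centred within a few pixels (recess rim x 90–270, disc 97–268). Lowering gently.

>>> move_arm:
  jaw: [1, 1, 1, 1]
  dp:
    - [0, 0, 0.5]
    - [0, 0, 0.4]
    - [0, 0, 0.3]
    - [0, 0, 0]
  turn:
    - [0, 0, 0]
    - [0, 0, 0]
    - [0, 0, 0]
    - [0, 0, 0]

```text
time_s: 17.52
position: [0.6063, 0.2329, -0.0008]
tool_rot: [[1.0, -0.01, -0.001], [-0.01, -1.0, -0.0], [-0.001, 0.0, -1.0]]
ft_force: [-0.2, 0.0, -1.8]
grip_width: 0.0215
gripper_force: 68.7
```

>>> move_arm:
  jaw: [1, 1, 1]
  dp:
    - [0, 0, 0.3]
    - [0, 0, 0]
    - [0, 0, 0]
  turn:
    - [0, 0, 0]
    - [0, 0, 0]
    - [0, 0, 0]

```text
time_s: 17.77
position: [0.6066, 0.2329, -0.0035]
tool_rot: [[1.0, -0.01, -0.0], [-0.01, -1.0, -0.0], [-0.0, 0.0, -1.0]]
ft_force: [-0.2, -0.4, -1.3]
grip_width: 0.0213
gripper_force: 68.7
```

>>> move_arm:
  jaw: [1, 1, 1, 1]
  dp:
    - [0, 0, 0.3]
    - [0, 0, 0.2]
    - [0, 0, 0]
    - [0, 0, 0]
  turn:
    - [0, 0, 0]
    - [0, 0, 0]
    - [0, 0, 0]
    - [0, 0, 0]

```text
time_s: 18.1
position: [0.6067, 0.233, -0.0079]
tool_rot: [[1.0, -0.01, 0.001], [-0.01, -1.0, 0.0], [0.001, -0.0, -1.0]]
ft_force: [-1.9, 0.0, 4.9]
grip_width: 0.0215
gripper_force: 69.4
```

>>> move_arm:
  jaw: [4.5, 4.5, 4.5, 4.5, 4.5, 4.5, 4.5, 4.5]
  dp:
    - [0, 0, -0.1]
    - [0, 0, 0]
    - [0, 0, 0]
    - [0, 0, -1.5]
    - [0, 0, -3]
    - [0, 0, -4]
    - [0, 0, -4]
    - [0, 0, -2.4]
  turn:
    - [0, 0, 0]
    - [0, 0, 0]
    - [0, 0, 0]
    - [0, 0, 0]
    - [0, 0, 0]
    - [0, 0, 0]
    - [0, 0, 0]
    - [0, 0, 0]

```text
time_s: 18.77
position: [0.6076, 0.2331, 0.1459]
tool_rot: [[1.0, -0.01, 0.005], [-0.01, -1.0, 0.001], [0.005, -0.001, -1.0]]
ft_force: [0.4, 0.2, 0.5]
grip_width: 0.0452
gripper_force: 0.0
```

```bash
python3 - <<'E'
from h import *
s=observe();print(s["position"],s["grip_width"])
im,d,M=snap("wrist","w8");W=cloud("wrist",d,M);np.savez("w8.npz",im=im,d=d,M=M)
inserts(W,("slicing_disc",))
p=W[(np.hypot(W[...,0]-.6075,W[...,1]-.232)<.046)&(W[...,2]<.03)];A=np.c_[p[:,:2]-p[:,:2].mean(0),np.ones(len(p))];print(len(p),np.linalg.lstsq(A,p[:,2],rcond=None)[0].round(4))
E
```

```text
[0.60756751 0.23311869 0.14594546] 0.04519127660456218
wrist slicing_disc 0.74 [282. 189.  99.  96.]
   top 544 [606.  232.9] [23.4 22.8] 40.6 z 0.0428
   face 6468 [605.2 232.3] [97.2 94.2] 23.5 z 0.015
wrist slicing_disc 0.55 [549.  38.  23.  55.]
   face 416 [739.7  -6.3] [34.4 15.1] 9.9 z 0.015
6070 [-0.0028  0.0031  0.0152]
```

>>> move_arm:
  jaw: [5, 5, 5, 5, 5, 5, 5, 5, 5]
  dp:
    - [-1.12, 3.65, 0]
    - [-1.12, 3.65, 0]
    - [-1.12, 3.65, 0]
    - [-1.12, 3.65, 0]
    - [-1.12, 3.65, 0]
    - [-1.12, 3.65, 0]
    - [-1.12, 3.65, 0]
    - [-1.12, 3.65, 0]
    - [-1.12, 3.65, 0]
  turn:
    - [0, 0, 0]
    - [0, 0, 0]
    - [0, 0, 0]
    - [0, 0, 0]
    - [0, 0, 0]
    - [0, 0, 0]
    - [0, 0, 0]
    - [0, 0, 0]
    - [0, 0, 0]

```text
time_s: 19.62
position: [0.5011, -0.0959, 0.1405]
tool_rot: [[1.0, -0.01, -0.001], [-0.01, -1.0, 0.001], [-0.001, -0.001, -1.0]]
ft_force: [-0.0, -0.4, 0.1]
grip_width: 0.0499
gripper_force: 0.0
```

>>> move_arm:
  jaw: [5, 5, 5, 5, 5, 5, 5, 5, 5, 5, 5]
  dp:
    - [-1.12, 3.65, 0.6]
    - [-1.12, 3.65, 0.6]
    - [-1.12, 3.65, 0.6]
    - [-1.12, 3.65, 0.6]
    - [-1.12, 3.65, 0.6]
    - [-1.12, 3.65, 0.6]
    - [-1.12, 3.65, 0.6]
    - [-1.12, 3.65, 0.6]
    - [0, 0, 0]
    - [0, 0, 0]
    - [0, 0, 0]
  turn:
    - [0, 0, 0]
    - [0, 0, 0]
    - [0, 0, 0]
    - [0, 0, 0]
    - [0, 0, 0]
    - [0, 0, 0]
    - [0, 0, 0]
    - [0, 0, 0]
    - [0, 0, 0]
    - [0, 0, 0]
    - [0, 0, 0]

```text
time_s: 20.53
position: [0.4096, -0.3848, 0.0927]
tool_rot: [[1.0, -0.01, -0.001], [-0.01, -1.0, 0.002], [-0.001, -0.002, -1.0]]
ft_force: [0.5, -0.3, 0.2]
grip_width: 0.0502
gripper_force: 0.0
```

```bash
python3 - <<'E'
from h import *
s=observe();print(s["position"],s["tool_rot"].round(4).tolist())
im,d,M=snap("wrist","w9");inserts(cloud("wrist",d,M),("grating_disc","coarse_grid","slicing_disc"))
E
```

```text
[ 0.40963991 -0.38483128  0.0926993 ] [[0.9999, -0.0105, -0.0008], [-0.0105, -0.9999, 0.0017], [-0.0008, -0.0017, -1.0]]
wrist grating_disc 0.86 [527. 195.  66. 109.]
   face 2717 [ 406.8 -595. ] [93.7 50.1] 13.7 z 0.0096
wrist grating_disc 0.83 [311. 294.  91.  91.]
   top 554 [ 322.1 -416.7] [23.6 22.8] 55.7 z 0.0369
   face 2706 [ 323.2 -408.1] [77.1 95.1] 81.6 z 0.0096
```

View pics/w9.png

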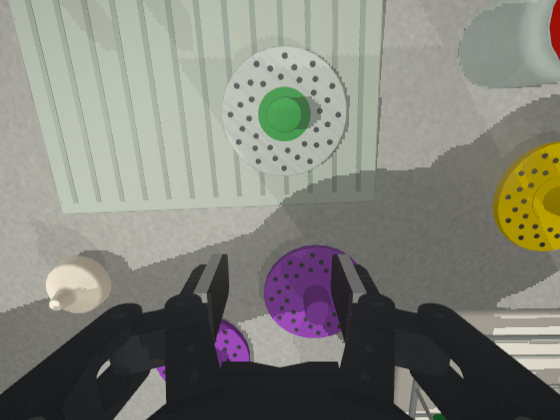

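Wrist view: green-hub grating disc at (285,112) on the mat. The purple look-alikes at (315,290) and (210,360) and the yellow one at (540,200) are off the mat.

```bash
python3 - <<'E'
from h import *
s=observe();im,d,M=snap("wrist");W=cloud("wrist",d,M)
o=np.zeros((420,560),bool);o[35:190,205:365]=1
for a,b in((.034,.046),(.011,.018)):
    m=o&(W[...,2]>a)&(W[...,2]<b)
    if a>.03:
        q=W[m][:,:2]
    else:
        n,l,st,c=cv2.connectedComponentsWithStats(m.astype(np.uint8));i=1+st[1:,4].argmax();q=W[l==i][:,:2]
    r=cv2.minAreaRect((q*1000).astype(np.float32));print(len(q),np.round(r[0],1),np.round(r[1],1))
E
```

```text
945 [ 482.3 -388.5] [22.7 22.4]
11654 [ 482.3 -388.6] [95.3 94.9]
```

>>> move_arm:
  jaw: [5, 5, 5, 5, 5, 5, 5, 5]
  dp:
    - [3.6, 0.15, 0]
    - [3.67, 0.15, 0]
    - [0, 0, 3.0]
    - [0, 0, 3.0]
    - [0, 0, 2.5]
    - [0, 0, 1.3]
    - [0, 0, 0.2]
    - [0, 0, 0]
  turn:
    - [0, 0, 0]
    - [0, 0, 0]
    - [0, 0, 0]
    - [0, 0, 0]
    - [0, 0, 0]
    - [0, 0, 0]
    - [0, 0, 0]
    - [0, 0, 0]

```text
time_s: 21.45
position: [0.4826, -0.3888, -0.0067]
tool_rot: [[1.0, -0.01, -0.001], [-0.01, -1.0, 0.001], [-0.001, -0.001, -1.0]]
ft_force: [-0.0, 0.4, 1.1]
grip_width: 0.05
gripper_force: 0.0
```

>>> move_arm:
  jaw: [1, 1, 1, 1, 1, 1, 1]
  dp:
    - [0, 0, 0]
    - [0, 0, 0]
    - [0, 0, 0]
    - [0, 0, 0]
    - [0, 0, 0]
    - [0, 0, 0]
    - [0, 0, 0]
  turn:
    - [0, 0, 0]
    - [0, 0, 0]
    - [0, 0, 0]
    - [0, 0, 0]
    - [0, 0, 0]
    - [0, 0, 0]
    - [0, 0, 0]
  force: 70

```text
time_s: 22.03
position: [0.4832, -0.39, -0.0046]
tool_rot: [[1.0, -0.01, 0.002], [-0.01, -1.0, -0.002], [0.002, 0.002, -1.0]]
ft_force: [0.2, 1.0, 6.9]
grip_width: 0.0211
gripper_force: 68.3
```

>>> move_arm:
  jaw: [1, 1, 1, 1, 1, 1, 1, 1]
  dp:
    - [0, 0, -1.0]
    - [0, 0, -2.5]
    - [0, 0, -3]
    - [0, 0, -3]
    - [0, 0, -3]
    - [0, 0, -2.5]
    - [0, 0, 0]
    - [0, 0, 0]
  turn:
    - [0, 0, 0]
    - [0, 0, 0]
    - [0, 0, 0]
    - [0, 0, 0]
    - [0, 0, 0]
    - [0, 0, 0]
    - [0, 0, 0]
    - [0, 0, 0]

```text
time_s: 22.7
position: [0.4828, -0.3897, 0.1457]
tool_rot: [[1.0, -0.01, 0.002], [-0.01, -1.0, -0.003], [0.002, 0.003, -1.0]]
ft_force: [0.1, 0.3, -1.6]
grip_width: 0.0212
gripper_force: 68.6
```

```bash
python3 - <<'E'
from h import *
s=observe();print(s["position"],s["grip_width"],s["tool_rot"].round(4).tolist())
im,d,M=snap("wrist");held_disc(d,M,pose(s))
E
```

```text
[ 0.48282559 -0.3896845   0.14566789] 0.02115745680285022 [[0.9999, -0.0102, 0.0024], [-0.0102, -0.9999, -0.0028], [0.0024, 0.0028, -1.0]]
held disc tool xy r (mm) [ 0.6 -0.1 46.2] n 417 face z -0.0196
tilt [ 0.019   0.0019 -0.0201]
```

>>> move_arm:
  jaw: [1, 1, 1, 1, 1, 1, 1]
  dp:
    - [-0.49, -3.6, 0]
    - [-0.49, -3.6, 0]
    - [-0.49, -3.6, 0]
    - [-0.49, -3.6, 0]
    - [-0.49, -3.6, 0]
    - [-0.49, -3.6, 0]
    - [-0.49, -3.6, 0]
  turn:
    - [0, 0, 0]
    - [0, 0, 0]
    - [0, 0, 0]
    - [0, 0, 0]
    - [0, 0, 0]
    - [0, 0, 0]
    - [0, 0, 0]

```text
time_s: 23.33
position: [0.4495, -0.135, 0.1425]
tool_rot: [[1.0, -0.011, -0.002], [-0.011, -1.0, 0.001], [-0.002, -0.001, -1.0]]
ft_force: [0.3, 0.1, -0.3]
grip_width: 0.0211
gripper_force: 68.7
```

>>> move_arm:
  jaw: [1, 1, 1, 1, 1, 1, 1, 1, 1, 1, 1]
  dp:
    - [-0.49, -3.6, 0]
    - [-0.49, -3.6, 0]
    - [-0.49, -3.6, 0]
    - [-0.49, -3.6, 0]
    - [-0.49, -3.6, 0]
    - [-0.49, -3.6, 0]
    - [-0.49, -3.6, 0]
    - [0, 0, 0]
    - [0, 0, 0]
    - [0, 0, 0]
    - [0, 0, 0]
  turn:
    - [0, 0, 0]
    - [0, 0, 0]
    - [0, 0, 0]
    - [0, 0, 0]
    - [0, 0, 0]
    - [0, 0, 0]
    - [0, 0, 0]
    - [0, 0, 0]
    - [0, 0, 0]
    - [0, 0, 0]
    - [0, 0, 0]

```text
time_s: 24.25
position: [0.4191, 0.1144, 0.1431]
tool_rot: [[1.0, -0.012, -0.001], [-0.012, -1.0, -0.0], [-0.001, 0.0, -1.0]]
ft_force: [0.5, 0.2, -1.3]
grip_width: 0.0209
gripper_force: 68.8
```

```bash
python3 - <<'E'
from h import *
s=observe();print(s["position"],s["grip_width"],s["tool_rot"].round(4).tolist())
im,d,M=snap("wrist");held_disc(d,M,pose(s));recesses(d,M)
E
```

```text
[0.41907803 0.1143914  0.14311715] 0.020882668710451108 [[0.9999, -0.0116, -0.001], [-0.0116, -0.9999, -0.0002], [-0.001, 0.0002, -1.0]]
held disc tool xy r (mm) [ 0.8 -0.1 45.9] n 453 face z -0.0196
tilt [ 0.0187  0.002  -0.0201]
hole [214   0  81  15 681] [0.5788 0.1426] rect [576.9 133.9] [66.5 10.2] 89.3 z 0.0071
hole [  223    20   111   119 10303] [0.52   0.1145] rect [518.2 114.7] [97.3 97.4] 2.1 z 0.0072
hole [ 105   41  117  116 9712] [0.5055 0.2165] rect [503.7 216.6] [87.1 86.4] 8.1 z 0.0072
hole [ 124  149  187   52 3797] [0.435  0.1817] rect [430.3 172.7] [ 35.1 181.1] 8.1 z 0.001
```

>>> move_arm:
  jaw: [1, 1, 1, 1, 1, 1, 1, 1, 1, 1]
  dp:
    - [3.3, -0.04, 0]
    - [3.3, -0.04, 0]
    - [3.36, -0.05, 0]
    - [0, 0, 3.5]
    - [0, 0, 3.5]
    - [0, 0, 3.1]
    - [0, 0, 2.0]
    - [0, 0, 1.0]
    - [0, 0, 0]
    - [0, 0, 0]
  turn:
    - [0, 0, 0]
    - [0, 0, 0]
    - [0, 0, 0]
    - [0, 0, 0]
    - [0, 0, 0]
    - [0, 0, 0]
    - [0, 0, 0]
    - [0, 0, 0]
    - [0, 0, 0]
    - [0, 0, 0]

```text
time_s: 25.13
position: [0.5193, 0.115, 0.0131]
tool_rot: [[1.0, -0.011, 0.001], [-0.011, -1.0, 0.0], [0.001, -0.0, -1.0]]
ft_force: [-0.6, -0.3, -1.1]
grip_width: 0.0209
gripper_force: 68.7
```

>>> move_arm:
  jaw: [1, 1, 1, 1, 1]
  dp:
    - [0, 0, 0.4]
    - [0, 0, 0.4]
    - [0, 0, 0.3]
    - [0, 0, 0]
    - [0, 0, 0]
  turn:
    - [0, 0, 0]
    - [0, 0, 0]
    - [0, 0, 0]
    - [0, 0, 0]
    - [0, 0, 0]

```text
time_s: 25.55
position: [0.5187, 0.1156, 0.0017]
tool_rot: [[1.0, -0.01, 0.0], [-0.01, -1.0, 0.0], [0.0, -0.0, -1.0]]
ft_force: [-0.0, 0.2, -1.2]
grip_width: 0.0212
gripper_force: 68.7
```

>>> move_arm:
  jaw: [1, 1, 1, 1]
  dp:
    - [0, 0, 0.3]
    - [0, 0, 0.2]
    - [0, 0, 0]
    - [0, 0, 0]
  turn:
    - [0, 0, 0]
    - [0, 0, 0]
    - [0, 0, 0]
    - [0, 0, 0]

```text
time_s: 25.88
position: [0.5186, 0.1156, -0.0036]
tool_rot: [[1.0, -0.01, -0.0], [-0.01, -1.0, -0.0], [-0.0, 0.0, -1.0]]
ft_force: [0.0, 0.2, -0.3]
grip_width: 0.0213
gripper_force: 68.7
```

>>> move_arm:
  jaw: [1, 1, 1]
  dp:
    - [0, 0, 0.25]
    - [0, 0, 0]
    - [0, 0, 0]
  turn:
    - [0, 0, 0]
    - [0, 0, 0]
    - [0, 0, 0]

```text
time_s: 26.13
position: [0.519, 0.1157, -0.0047]
tool_rot: [[1.0, -0.01, 0.001], [-0.01, -1.0, -0.0], [0.001, 0.0, -1.0]]
ft_force: [-2.9, -0.5, 13.4]
grip_width: 0.0211
gripper_force: 70.3
```

>>> move_arm:
  jaw: [4.5, 4.5, 4.5, 4.5, 4.5, 4.5, 4.5, 4.5]
  dp:
    - [0, 0, -0.2]
    - [0, 0, 0]
    - [0, 0, 0]
    - [0, 0, -1.5]
    - [0, 0, -3]
    - [0, 0, -4]
    - [0, 0, -4]
    - [0, 0, -2.3]
  turn:
    - [0, 0, 0]
    - [0, 0, 0]
    - [0, 0, 0]
    - [0, 0, 0]
    - [0, 0, 0]
    - [0, 0, 0]
    - [0, 0, 0]
    - [0, 0, 0]

```text
time_s: 26.8
position: [0.5197, 0.1156, 0.148]
tool_rot: [[1.0, -0.01, 0.005], [-0.01, -1.0, -0.0], [0.005, -0.0, -1.0]]
ft_force: [-0.1, 0.1, 0.7]
grip_width: 0.0451
gripper_force: 0.0
```

```bash
python3 - <<'E'
from h import *
s=observe();print(s["position"],s["grip_width"])
im,d,M=snap("wrist","w10");W=cloud("wrist",d,M);np.savez("w10.npz",im=im,d=d,M=M)
inserts(W,("grating_disc","slicing_disc"));recesses(d,M)
p=W[(np.hypot(W[...,0]-.5195,W[...,1]-.1145)<.046)&(W[...,2]<.03)];A=np.c_[p[:,:2]-p[:,:2].mean(0),np.ones(len(p))];print(len(p),np.linalg.lstsq(A,p[:,2],rcond=None)[0].round(4))
E
```

```text
[0.51969309 0.1156499  0.14798954] 0.04512401617712955
wrist grating_disc 0.83 [279. 191.  99.  95.]
   top 537 [518.4 115.9] [22.7 22.8] 62.4 z 0.0428
   face 6386 [518.4 115.8] [94.8 94.9] 62.9 z 0.015
wrist grating_disc 0.28 [557. 280.   1.  18.]
wrist slicing_disc 0.64 [154.  93. 107. 114.]
   top 740 [608.7 231.2] [23.1 22.9] 40.7 z 0.0427
   face 8074 [608.9 231.4] [95.  94.7] 13.6 z 0.015
wrist slicing_disc 0.52 [176. 196. 352. 391.]
   top 5656 [563.2 169.5] [219.7 233.9] 8.2 z 0.0414
   face 17241 [562.5 173.9] [213.3 213.9] 8.1 z 0.0167
hole [113   0 110  21 911] [0.6808 0.2149] rect [682.7 210.5] [ 9.9 95.4] 8.1 z 0.0008
hole [ 207   25  110  113 9573] [0.6214 0.1302] rect [621.  129.1] [87. 87.] 8.0 z 0.0072
hole [ 127  158  103   94 7028] [0.5065 0.2166] rect [504.6 216.7] [86.8 86.2] 8.2 z 0.0073
hole [ 234  257   64   31 1009] [0.4318 0.1385] rect [430.2 132.2] [25.7 72.7] 8.3 z 0.001
5979 [-0.0019  0.0013  0.0152]
```

>>> move_arm:
  jaw: [5, 5, 5, 5, 5, 5, 5]
  dp:
    - [0.11, 3.58, 0]
    - [0.11, 3.58, 0]
    - [0.11, 3.58, 0]
    - [0.11, 3.58, 0]
    - [0.11, 3.58, 0]
    - [0.11, 3.58, 0]
    - [0.11, 3.58, 0]
  turn:
    - [0, 0, 0]
    - [0, 0, 0]
    - [0, 0, 0]
    - [0, 0, 0]
    - [0, 0, 0]
    - [0, 0, 0]
    - [0, 0, 0]

```text
time_s: 27.53
position: [0.5229, -0.1365, 0.1422]
tool_rot: [[1.0, -0.01, -0.003], [-0.01, -1.0, 0.002], [-0.003, -0.001, -1.0]]
ft_force: [0.8, 0.6, 0.0]
grip_width: 0.0496
gripper_force: 0.0
```

>>> move_arm:
  jaw: [5, 5, 5, 5, 5, 5, 5, 5, 5, 5]
  dp:
    - [0.11, 3.58, 0.6]
    - [0.11, 3.58, 0.6]
    - [0.11, 3.58, 0.6]
    - [0.11, 3.58, 0.6]
    - [0.11, 3.58, 0.6]
    - [0.11, 3.58, 0.6]
    - [0.11, 3.58, 0.6]
    - [0, 0, 0]
    - [0, 0, 0]
    - [0, 0, 0]
  turn:
    - [0, 0, 0]
    - [0, 0, 0]
    - [0, 0, 0]
    - [0, 0, 0]
    - [0, 0, 0]
    - [0, 0, 0]
    - [0, 0, 0]
    - [0, 0, 0]
    - [0, 0, 0]
    - [0, 0, 0]

```text
time_s: 28.37
position: [0.5285, -0.3849, 0.1004]
tool_rot: [[1.0, -0.01, -0.002], [-0.01, -1.0, 0.002], [-0.002, -0.002, -1.0]]
ft_force: [0.8, 0.6, 0.8]
grip_width: 0.0503
gripper_force: 0.0
```

```bash
python3 - <<'E'
from h import *
s=observe();print(s["position"],s["tool_rot"].round(4).tolist())
im,d,M=snap("wrist","w11");inserts(cloud("wrist",d,M),("coarse_grid","fine_grid"))
E
```

```text
[ 0.52852078 -0.38489488  0.1004264 ] [[0.9999, -0.0103, -0.0019], [-0.0103, -0.9999, 0.0023], [-0.0019, -0.0023, -1.0]]
wrist coarse_grid 0.58 [287.  96. 115. 118.]
   top 1325 [ 611.4 -390.2] [14. 44.] 85.8 z 0.0427
   face 10678 [ 611.6 -390.2] [84.1 84.2] 85.9 z 0.013
```

>>> move_arm:
  jaw: [5, 5, 5, 5, 5, 5, 5, 5, 5, 5]
  dp:
    - [0, 0, 0]
    - [2.8, -0.02, 0]
    - [2.8, -0.02, 0]
    - [2.72, -0.02, 0]
    - [0, 0, 3.0]
    - [0, 0, 3.0]
    - [0, 0, 2.7]
    - [0, 0, 1.6]
    - [0, 0, 0.4]
    - [0, 0, 0]
  turn:
    - [0, 0, 0.061]
    - [0, 0, 0]
    - [0, 0, 0]
    - [0, 0, 0]
    - [0, 0, 0]
    - [0, 0, 0]
    - [0, 0, 0]
    - [0, 0, 0]
    - [0, 0, 0]
    - [0, 0, 0]

```text
time_s: 29.35
position: [0.6119, -0.39, -0.0057]
tool_rot: [[0.998, -0.07, -0.001], [-0.07, -0.998, 0.001], [-0.001, -0.001, -1.0]]
ft_force: [-0.1, -0.5, 1.6]
grip_width: 0.0499
gripper_force: 0.0
```

>>> move_arm:
  jaw: [0.5, 0.5, 0.5, 0.5, 0.5, 0.5, 0.5]
  dp:
    - [0, 0, 0]
    - [0, 0, 0]
    - [0, 0, 0]
    - [0, 0, 0]
    - [0, 0, 0]
    - [0, 0, 0]
    - [0, 0, 0]
  turn:
    - [0, 0, 0]
    - [0, 0, 0]
    - [0, 0, 0]
    - [0, 0, 0]
    - [0, 0, 0]
    - [0, 0, 0]
    - [0, 0, 0]
  force: 70

```text
time_s: 29.93
position: [0.6127, -0.3916, -0.0029]
tool_rot: [[0.997, -0.071, 0.002], [-0.071, -0.997, -0.002], [0.003, 0.002, -1.0]]
ft_force: [-0.2, 0.6, 6.7]
grip_width: 0.0119
gripper_force: 72.4
```

>>> move_arm:
  jaw: [0.5, 0.5, 0.5, 0.5, 0.5, 0.5, 0.5, 0.5]
  dp:
    - [0, 0, -1.0]
    - [0, 0, -2.5]
    - [0, 0, -3]
    - [0, 0, -3]
    - [0, 0, -3]
    - [0, 0, -2.5]
    - [0, 0, 0]
    - [0, 0, 0]
  turn:
    - [0, 0, 0]
    - [0, 0, 0]
    - [0, 0, 0]
    - [0, 0, 0]
    - [0, 0, 0]
    - [0, 0, 0]
    - [0, 0, 0]
    - [0, 0, 0]

```text
time_s: 30.6
position: [0.6123, -0.3913, 0.1472]
tool_rot: [[0.997, -0.071, 0.003], [-0.071, -0.997, -0.002], [0.003, 0.002, -1.0]]
ft_force: [0.8, 0.4, -1.7]
grip_width: 0.0117
gripper_force: 71.5
```

```bash
cat >> h.py <<'E'
def held_grid(im,d,M,T,zmin=.05):
    W=cloud("wrist",d,M);L=(W-T[:3,3])@T[:3,:3];hsv=cv2.cvtColor(im,cv2.COLOR_RGB2HSV)
    g=(hsv[...,0]<16)&(hsv[...,1]>150)&(abs(L[...,0])<.07)&(abs(L[...,1])<.07)&(W[...,2]>zmin)
    zf=np.percentile(L[...,2][g],90);m=g&(abs(L[...,2]-zf)<.004)
    q=L[m][:,:2]*1000;r=cv2.minAreaRect(q.astype(np.float32))
    print("held grid",m.sum(),np.round(r[0],1),np.round(r[1],1),round(r[2],1),"face z",round(zf,4),"x max",np.percentile(q[:,0],99.5).round(1),"y",np.percentile(q[:,1],[.5,99.5]).round(1))
E
python3 - <<'E'
from h import *
s=observe();print(s["position"],s["grip_width"],s["tool_rot"].round(4).tolist())
im,d,M=snap("wrist");held_grid(im,d,M,pose(s))
E
```

```text
[ 0.61231327 -0.39134443  0.14721094] 0.011716634852129584 [[0.9975, -0.0711, 0.0026], [-0.0711, -0.9975, -0.0023], [0.0027, 0.0021, -1.0]]
held grid 5031 [-0.7  0. ] [84.  83.8] 89.7 face z -0.0168 x max 41.0 y [-41.6  41.4]
```

>>> move_arm:
  jaw: [0.5, 0.5, 0.5, 0.5, 0.5, 0.5, 0.5, 0.5, 0.5]
  dp:
    - [0, 0, 0]
    - [0, 0, 0]
    - [-0.13, -3.675, 0]
    - [-0.13, -3.675, 0]
    - [-0.13, -3.675, 0]
    - [-0.13, -3.675, 0]
    - [-0.13, -3.675, 0]
    - [-0.13, -3.675, 0]
    - [-0.13, -3.675, 0]
  turn:
    - [0, 0, -0.107]
    - [0, 0, -0.106]
    - [0, 0, 0]
    - [0, 0, 0]
    - [0, 0, 0]
    - [0, 0, 0]
    - [0, 0, 0]
    - [0, 0, 0]
    - [0, 0, 0]

```text
time_s: 31.4
position: [0.5652, -0.1357, 0.1436]
tool_rot: [[0.99, 0.141, -0.003], [0.141, -0.99, 0.001], [-0.003, -0.002, -1.0]]
ft_force: [0.5, 0.3, -0.2]
grip_width: 0.0119
gripper_force: 71.5
```

>>> move_arm:
  jaw: [0.5, 0.5, 0.5, 0.5, 0.5, 0.5, 0.5, 0.5, 0.5, 0.5, 0.5]
  dp:
    - [-0.13, -3.675, 0]
    - [-0.13, -3.675, 0]
    - [-0.13, -3.675, 0]
    - [-0.13, -3.675, 0]
    - [-0.13, -3.675, 0]
    - [-0.13, -3.675, 0]
    - [-0.13, -3.675, 0]
    - [0, 0, 0]
    - [0, 0, 0]
    - [0, 0, 0]
    - [0, 0, 0]
  turn:
    - [0, 0, 0]
    - [0, 0, 0]
    - [0, 0, 0]
    - [0, 0, 0]
    - [0, 0, 0]
    - [0, 0, 0]
    - [0, 0, 0]
    - [0, 0, 0]
    - [0, 0, 0]
    - [0, 0, 0]
    - [0, 0, 0]

```text
time_s: 32.32
position: [0.5213, 0.1147, 0.1444]
tool_rot: [[0.99, 0.14, -0.001], [0.14, -0.99, -0.0], [-0.001, 0.0, -1.0]]
ft_force: [0.3, -1.4, -0.9]
grip_width: 0.0117
gripper_force: 71.5
```

```bash
python3 - <<'E'
from h import *
s=observe();print(s["position"],s["grip_width"],s["tool_rot"].round(4).tolist())
im,d,M=snap("wrist");held_grid(im,d,M,pose(s));recesses(d,M)
E
```

```text
[0.52125281 0.11470965 0.14444298] 0.011723192750667697 [[0.9901, 0.14, -0.0012], [0.14, -0.9901, -0.0002], [-0.0012, 0.0, -1.0]]
held grid 2324 [-0.3 -0.2] [84. 83.] 89.9 face z -0.0165 x max 41.0 y [-41.8  41.6]
hole [ 228   26  101  105 9891] [0.6216 0.1306] rect [621.1 129.4] [85.9 87.1] 8.1 z 0.0072
hole [ 125  149   93   86 6321] [0.5084 0.223 ] rect [504.4 216.9] [85.9 86.5] 8.1 z 0.0073
hole [140 261  65  21 928] [0.4221 0.2086] rect [418.6 215. ] [23.6 66.5] 8.1 z 0.0011
```

>>> move_arm:
  jaw: [0.5, 0.5, 0.5, 0.5, 0.5, 0.5, 0.5, 0.5, 0.5, 0.5]
  dp:
    - [3.4, -0.04, 0]
    - [3.4, -0.04, 0]
    - [3.36, -0.03, 0]
    - [0, 0, 3.5]
    - [0, 0, 3.5]
    - [0, 0, 3.2]
    - [0, 0, 2.0]
    - [0, 0, 1.0]
    - [0, 0, 0]
    - [0, 0, 0]
  turn:
    - [0, 0, 0]
    - [0, 0, 0]
    - [0, 0, 0]
    - [0, 0, 0]
    - [0, 0, 0]
    - [0, 0, 0]
    - [0, 0, 0]
    - [0, 0, 0]
    - [0, 0, 0]
    - [0, 0, 0]

```text
time_s: 33.2
position: [0.6223, 0.1305, 0.0137]
tool_rot: [[0.99, 0.14, 0.001], [0.14, -0.99, 0.0], [0.001, 0.0, -1.0]]
ft_force: [-0.3, -0.7, -0.5]
grip_width: 0.012
gripper_force: 71.5
```

>>> move_arm:
  jaw: [0.5, 0.5, 0.5, 0.5]
  dp:
    - [0, 0, 0.4]
    - [0, 0, 0.3]
    - [0, 0, 0]
    - [0, 0, 0]
  turn:
    - [0, 0, 0]
    - [0, 0, 0]
    - [0, 0, 0]
    - [0, 0, 0]

```text
time_s: 33.53
position: [0.6219, 0.1312, 0.0066]
tool_rot: [[0.99, 0.141, 0.001], [0.141, -0.99, 0.0], [0.001, 0.0, -1.0]]
ft_force: [-0.1, -0.2, -1.2]
grip_width: 0.0118
gripper_force: 71.5
```

>>> move_arm:
  jaw: [0.5, 0.5, 0.5, 0.5]
  dp:
    - [0, 0.08, 0.0]
    - [0, 0, 0.3]
    - [0, 0, 0.2]
    - [0, 0, 0]
  turn:
    - [0, 0, 0]
    - [0, 0, 0]
    - [0, 0, 0]
    - [0, 0, 0]

```text
time_s: 33.87
position: [0.6215, 0.1303, 0.0005]
tool_rot: [[0.99, 0.141, -0.001], [0.141, -0.99, -0.0], [-0.001, -0.0, -1.0]]
ft_force: [-0.6, -0.2, -0.9]
grip_width: 0.012
gripper_force: 71.5
```

>>> move_arm:
  jaw: [0.5, 0.5, 0.5, 0.5]
  dp:
    - [0, 0, 0.3]
    - [0, 0, 0.1]
    - [0, 0, 0]
    - [0, 0, 0]
  turn:
    - [0, 0, 0]
    - [0, 0, 0]
    - [0, 0, 0]
    - [0, 0, 0]

```text
time_s: 34.2
position: [0.6218, 0.1304, -0.0029]
tool_rot: [[0.99, 0.141, 0.0], [0.141, -0.99, -0.0], [0.0, 0.0, -1.0]]
ft_force: [-1.1, 0.0, 0.4]
grip_width: 0.0123
gripper_force: 71.7
```

Seated at the expected height. I'll release, rise, and check the case and the lid.

>>> move_arm:
  jaw: [3.5, 3.5, 3.5, 3.5, 3.5, 3.5, 3.5, 3.5, 3.5, 3.5]
  dp:
    - [0, 0, 0]
    - [0, 0, 0]
    - [0, 0, 0]
    - [0, 0, -1.5]
    - [0, 0, -3]
    - [0, 0, -4]
    - [-2.5, 0, -4]
    - [-3, 0, -4]
    - [-3, 0, -3]
    - [0, 0, 0]
  turn:
    - [0, 0, 0]
    - [0, 0, 0]
    - [0, 0, 0]
    - [0, 0, 0]
    - [0, 0, 0]
    - [0, 0, 0]
    - [0, 0, 0]
    - [0, 0, 0]
    - [0, 0, 0]
    - [0, 0, 0]

```text
time_s: 35.03
position: [0.5446, 0.1196, 0.1867]
tool_rot: [[0.99, 0.142, 0.009], [0.142, -0.99, -0.0], [0.009, 0.001, -1.0]]
ft_force: [0.8, 0.4, 0.6]
grip_width: 0.035
gripper_force: 0.0
```

```bash
python3 - <<'E'
from h import *
s=observe();print(s["position"],s["grip_width"],s["q"].round(1))
im,d,M=snap("wrist","w12");W=cloud("wrist",d,M);np.savez("w12.npz",im=im,d=d,M=M)
inserts(W,("coarse_grid","slicing_disc","grating_disc"))
for x,y in((.6212,.13),(.6075,.232),(.5190,.1155)):
    p=W[(np.hypot(W[...,0]-x,W[...,1]-y)<.04)&(W[...,2]<.025)&(W[...,2]>.01)];A=np.c_[p[:,:2]-p[:,:2].mean(0),np.ones(len(p))];print(len(p),np.linalg.lstsq(A,p[:,2],rcond=None)[0].round(4))
# lid in case frame, from fixed cams
c=np.array([.5638,.1724]);a=np.radians(8.15);ex=np.array([np.cos(a),np.sin(a)]);ey=np.array([-ex[1],ex[0]])
for cam in("scene","side"):
    im,d,M=snap(cam,cam+"1");W=cloud(cam,d,M);hsv=cv2.cvtColor(im,cv2.COLOR_RGB2HSV)
    m=(hsv[...,0]>80)&(hsv[...,0]<100)&(hsv[...,1]>120)&(W[...,2]>.06)&(W[...,2]<.35)&(abs(W[...,0]-.56)<.2)&(W[...,1]>.2)&(W[...,1]<.45)
    w=W[m];C=np.c_[(w[:,:2]-c)@ex,(w[:,:2]-c)@ey,w[:,2]]
    v=C[:,1:]-[.112,.0465];t=np.degrees(np.arctan2(v[:,1],-v[:,0]));r=np.hypot(*v.T);far=r>.15
    print(cam,len(w),"angle",np.median(t[far]).round(1),"rmax",r.max().round(3),"x",C[:,0].min().round(3),C[:,0].max().round(3),"top",C[C[:,2].argmax()].round(3))
E
```

```text
[0.54463546 0.11957991 0.18673944] 0.03497963078047885 [ 0.2 22.8 74.8 -0.  81.9 82.1]
wrist coarse_grid 0.94 [279. 111.  82.  84.]
   top 656 [620.8 130.4] [42.4 12.8] 8.1 z 0.0428
   face 5916 [620.6 130.4] [83.3 84.1] 8.2 z 0.013
wrist coarse_grid 0.42 [463. 161. 155. 191.]
   face 3442 [590.3 -74.8] [111.  199.1] 89.0 z 0.0141
wrist slicing_disc 0.9 [183. 105.  98.  97.]
   top 538 [608.8 231.5] [23.2 22.8] 42.1 z 0.0427
   face 6262 [608.7 231.8] [95.1 95.6] 22.3 z 0.015
wrist slicing_disc 0.67 [457. 209.  88. 192.]
   face 4299 [536.4 -66.6] [ 59.5 226.3] 82.8 z 0.0157
wrist grating_disc 0.65 [279. 205.  86.  81.]
   top 405 [518.8 115.8] [22.6 22.4] 8.2 z 0.0427
   face 4857 [517.8 116. ] [95.  95.7] 67.7 z 0.0151
wrist grating_disc 0.49 [176. 188. 351. 365.]
   top 3846 [563.6 168. ] [218.9 232.2] 8.1 z 0.042
   face 12880 [562.2 173.7] [213.4 213.2] 8.1 z 0.0167
3278 [ 0.0031 -0.0007  0.0125]
4237 [-0.     -0.0021  0.0152]
3297 [0.0013 0.0004 0.0152]
scene 493 angle 99.7 rmax 0.245 x -0.112 0.114 top [0.02  0.148 0.289]
side 488 angle 99.4 rmax 0.244 x -0.116 0.109 top [-0.027  0.149  0.287]
```

View pics/w12.png

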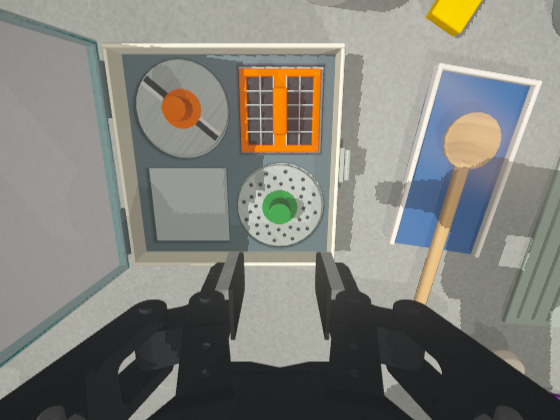

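The picture confirms it: slicing disc (182,108), grid (280,110) and grating (280,205) all lie flat and home. The spoon bowl is on the rest (472,140). Next is the lid, at about 99.5°, which I'll push from behind with closed fingers.

>>> move_arm:
  jaw: [0, 0, 0, 0, 0, 0, 0, 0, 0, 0, 0, 0]
  dp:
    - [0, 0, -4]
    - [0, 0, -4]
    - [0, 0, -4]
    - [0, 0, -3.3]
    - [0.38, -3.64, 0]
    - [0.38, -3.64, 0]
    - [0.38, -3.64, 0]
    - [0.38, -3.64, 0]
    - [0.38, -3.64, 0]
    - [0.38, -3.64, 0]
    - [0.35, -3.6, 0]
    - [0, 0, 0]
  turn:
    - [0, 0, 0]
    - [0, 0, 0]
    - [0, 0, 0]
    - [0, 0, 0]
    - [0, 0, 0]
    - [0, 0, 0]
    - [0, 0, 0]
    - [0, 0, 0]
    - [0, 0, 0]
    - [0, 0, 0]
    - [0, 0, 0]
    - [0, 0, 0]

```text
time_s: 36.33
position: [0.5351, 0.3808, 0.3299]
tool_rot: [[0.989, 0.147, -0.004], [0.147, -0.989, -0.0], [-0.004, -0.0, -1.0]]
ft_force: [-0.8, -0.6, -0.2]
grip_width: 0.0001
gripper_force: 0.0
```

```bash
cat >> h.py <<'E'
c0=np.array([.5638,.1724]);_a=np.radians(8.15);EX=np.array([np.cos(_a),np.sin(_a)]);EY=np.array([-EX[1],EX[0]])
def case_xy(p): return np.array([(p[:2]-c0)@EX,(p[:2]-c0)@EY,p[2]])
def lid_tcp(th,r=.215,t=.0045,hw=.015,off=.033):
    th=np.radians(th);return np.array([.112-r*np.cos(th)+t*np.sin(th)+hw,.0465+r*np.sin(th)+t*np.cos(th)-off])
E
python3 - <<'E'
from h import *
s=observe();print(s["position"],case_xy(s["position"]).round(4),s["tool_rot"].round(3).tolist(),s["q"].round(1))
p=None
for th in range(100,-1,-5):
    q=lid_tcp(th);print(th,q.round(4),None if p is None else ((q-p)*-100).round(2));p=q
E
```

```text
[0.53513614 0.38078145 0.32992754] [0.0012 0.2103 0.3299] [[0.989, 0.147, -0.004], [0.147, -0.989, -0.0], [-0.004, -0.0, -1.0]] [2.510e+01 3.180e+01 3.660e+01 1.000e-01 1.118e+02 1.067e+02]
100 [0.1688 0.2245] None
95 [0.1502 0.2273] [ 1.85 -0.28]
90 [0.1315 0.2285] [ 1.87 -0.12]
85 [0.1127 0.2281] [1.88 0.04]
80 [0.0941 0.226 ] [1.86 0.21]
75 [0.0757 0.2223] [1.84 0.37]
70 [0.0577 0.2171] [1.8  0.53]
65 [0.0402 0.2103] [1.75 0.68]
60 [0.0234 0.2019] [1.68 0.83]
55 [0.0074 0.1922] [1.6  0.97]
50 [-0.0078  0.1811] [1.51 1.11]
45 [-0.0218  0.1687] [1.41 1.24]
40 [-0.0348  0.1551] [1.3  1.36]
35 [-0.0465  0.1405] [1.17 1.46]
30 [-0.0569  0.1249] [1.04 1.56]
25 [-0.066   0.1084] [0.9  1.65]
20 [-0.0735  0.0913] [0.75 1.72]
15 [-0.0795  0.0735] [0.6  1.78]
10 [-0.084   0.0553] [0.44 1.82]
5 [-0.0868  0.0367] [0.28 1.85]
0 [-0.088  0.018] [0.12 1.87]
```

>>> move_arm:
  jaw: [0, 0, 0, 0, 0, 0, 0, 0]
  dp:
    - [0, 0, 3.5]
    - [0, 0, 3.5]
    - [0, 0, 2.5]
    - [0, 0, 1.0]
    - [0, 1.5, 0]
    - [0, 1.5, 0]
    - [0, 1.2, 0]
    - [0, 0, 0]
  turn:
    - [0, 0, 0]
    - [0, 0, 0]
    - [0, 0, 0]
    - [0, 0, 0]
    - [0, 0, 0]
    - [0, 0, 0]
    - [0, 0, 0]
    - [0, 0, 0]

```text
time_s: 37.0
position: [0.5433, 0.3309, 0.2294]
tool_rot: [[0.99, 0.138, 0.002], [0.138, -0.99, 0.0], [0.002, -0.0, -1.0]]
ft_force: [-0.3, -0.6, 0.2]
grip_width: 0.0001
gripper_force: 0.0
```

>>> move_arm:
  jaw: [0, 0, 0, 0, 0, 0]
  dp:
    - [0, 1.85, -0.28]
    - [0, 1.87, -0.12]
    - [0, 1.88, 0.04]
    - [0, 1.86, 0.21]
    - [0, 1.84, 0.37]
    - [0, 0, 0]
  turn:
    - [0, 0, 0]
    - [0, 0, 0]
    - [0, 0, 0]
    - [0, 0, 0]
    - [0, 0, 0]
    - [0, 0, 0]

```text
time_s: 37.5
position: [0.5559, 0.2387, 0.2263]
tool_rot: [[0.99, 0.138, 0.001], [0.138, -0.99, -0.0], [0.001, 0.001, -1.0]]
ft_force: [0.5, -0.4, 0.0]
grip_width: 0.0001
gripper_force: 0.0
```

```bash
cat >> h.py <<'E'
def lid_angle():
    for cam in("scene","side"):
        im,d,M=snap(cam,"tmp_"+cam);W=cloud(cam,d,M);hsv=cv2.cvtColor(im,cv2.COLOR_RGB2HSV)
        C=np.concatenate([(W[...,:2]-c0)@np.c_[EX,EY],W[...,2:]],-1);v=C[...,1:]-[.112,.0465];r=np.hypot(v[...,0],v[...,1])
        m=(hsv[...,0]>80)&(hsv[...,0]<100)&(hsv[...,1]>120)&(r<.26)&(r>.12)&(abs(C[...,0])<.125)&(v[...,1]>-.012)
        t=np.degrees(np.arctan2(v[...,1],-v[...,0]))[m];print(cam,m.sum(),"lid",np.percentile(t,[10,50,90]).round(1) if len(t) else None)
E
python3 - <<'E'
from h import *
s=observe();print(s["position"],case_xy(s["position"]).round(4));lid_angle()
E
```

```text
[0.55590064 0.2387232  0.22634554] [0.0016 0.0668 0.2263]
scene 291 lid [74.8 76.  77.4]
side 302 lid [74.5 75.8 76.9]
```

>>> move_arm:
  jaw: [0, 0, 0, 0, 0, 0, 0]
  dp:
    - [0, 1.8, 0.53]
    - [0, 1.75, 0.68]
    - [0, 1.68, 0.83]
    - [0, 1.6, 0.97]
    - [0, 1.51, 1.11]
    - [0, 1.41, 1.24]
    - [0, 0, 0]
  turn:
    - [0, 0, 0]
    - [0, 0, 0]
    - [0, 0, 0]
    - [0, 0, 0]
    - [0, 0, 0]
    - [0, 0, 0]
    - [0, 0, 0]

```text
time_s: 38.18
position: [0.5687, 0.1439, 0.1708]
tool_rot: [[0.99, 0.14, -0.003], [0.14, -0.99, -0.0], [-0.003, 0.0, -1.0]]
ft_force: [0.0, 0.3, -0.4]
grip_width: -0.0003
gripper_force: 0.0
```

```bash
python3 - <<'E'
from h import *
s=observe();print(s["position"],case_xy(s["position"]).round(4),s["ft_force"]);lid_angle()
E
```

```text
[0.56869124 0.14386346 0.17076765] [ 0.0008 -0.0289  0.1708] [ 0.01680243  0.3092129  -0.39678968]
scene 312 lid [46.4 47.7 48.9]
side 264 lid [46.  47.3 48.7]
```

>>> move_arm:
  jaw: [0, 0, 0, 0, 0, 0, 0, 0]
  dp:
    - [0, 1.3, 1.36]
    - [0, 1.17, 1.46]
    - [0, 1.04, 1.56]
    - [0, 0.9, 1.65]
    - [0, 0.75, 1.72]
    - [0, 0.6, 1.78]
    - [0, 0.44, 1.82]
    - [0, 0, 0]
  turn:
    - [0, 0, 0]
    - [0, 0, 0]
    - [0, 0, 0]
    - [0, 0, 0]
    - [0, 0, 0]
    - [0, 0, 0]
    - [0, 0, 0]
    - [0, 0, 0]

```text
time_s: 38.95
position: [0.5768, 0.0842, 0.0568]
tool_rot: [[0.99, 0.142, -0.004], [0.142, -0.99, 0.0], [-0.004, -0.001, -1.0]]
ft_force: [-0.3, 0.9, 0.5]
grip_width: 0.0
gripper_force: 0.0
```

```bash
python3 - <<'E'
from h import *
s=observe();p=case_xy(s["position"]);print(s["position"],p.round(4),s["ft_force"],s["tool_rot"].round(3).tolist());lid_angle()
print("to tab (case y -.119): ty cm",(p[1]+.119)*100, "tx",-p[0]*100)
E
```

```text
[0.57684559 0.08423857 0.0568399 ] [ 0.0004 -0.0891  0.0568] [-0.32160071  0.86004604  0.47697996] [[0.99, 0.142, -0.004], [0.142, -0.99, 0.0], [-0.004, -0.001, -1.0]]
scene 266 lid [11.  12.  13.5]
side 193 lid [10.8 11.8 13.3]
to tab (case y -.119): ty cm 2.987956039450099 tx -0.0415618416826838
```

>>> move_arm:
  jaw: [0, 0, 0, 0, 0, 0, 0, 0, 0, 0]
  dp:
    - [0, 0, -1.5]
    - [0, 1.5, 0]
    - [0, 1.5, 0]
    - [0, 0, 0]
    - [0, 0, 1.2]
    - [0, 0, 1.2]
    - [0, 0, 1.0]
    - [0, 0, 0.6]
    - [0, 0, 0]
    - [0, 0, 0]
  turn:
    - [0, 0, 0]
    - [0, 0, 0]
    - [0, 0, 0]
    - [0, 0, 0]
    - [0, 0, 0]
    - [0, 0, 0]
    - [0, 0, 0]
    - [0, 0, 0]
    - [0, 0, 0]
    - [0, 0, 0]

```text
time_s: 39.88
position: [0.5821, 0.0543, 0.0341]
tool_rot: [[0.99, 0.142, 0.0], [0.142, -0.99, 0.0], [0.0, -0.0, -1.0]]
ft_force: [0.2, 0.4, 0.2]
grip_width: 0.0002
gripper_force: 0.0
```

```bash
python3 - <<'E'
from h import *
s=observe();p=case_xy(s["position"]);print(p.round(4),s["ft_force"]);lid_angle()
E
```

```text
[ 0.0014 -0.1195  0.0341] [0.17412366 0.43125165 0.19108801]
scene 261 lid [4.3 5.4 6.6]
side 219 lid [3.8 5.1 6.5]
```

>>> move_arm:
  jaw: [0, 0, 0]
  dp:
    - [0, 0, 0.4]
    - [0, 0, 0.2]
    - [0, 0, 0]
  turn:
    - [0, 0, 0]
    - [0, 0, 0]
    - [0, 0, 0]

```text
time_s: 40.23
position: [0.5826, 0.0537, 0.0283]
tool_rot: [[0.99, 0.141, 0.002], [0.141, -0.99, -0.0], [0.002, 0.0, -1.0]]
ft_force: [0.2, -0.2, 2.4]
grip_width: 0.0003
gripper_force: 1.4
```

>>> move_arm:
  jaw: [0, 0, 0]
  dp:
    - [0, 0, 0.3]
    - [0, 0, 0]
    - [0, 0, 0]
  turn:
    - [0, 0, 0]
    - [0, 0, 0]
    - [0, 0, 0]

```text
time_s: 40.48
position: [0.5823, 0.0537, 0.025]
tool_rot: [[0.99, 0.141, 0.001], [0.141, -0.99, -0.0], [0.001, 0.0, -1.0]]
ft_force: [1.2, -0.6, 1.9]
grip_width: 0.0002
gripper_force: 1.0
```

>>> move_arm:
  jaw: [0, 0, 0]
  dp:
    - [0, 0, 0.3]
    - [0, 0, 0]
    - [0, 0, 0]
  turn:
    - [0, 0, 0]
    - [0, 0, 0]
    - [0, 0, 0]

```text
time_s: 40.73
position: [0.5815, 0.054, 0.0213]
tool_rot: [[0.99, 0.141, -0.001], [0.141, -0.99, 0.0], [-0.001, -0.0, -1.0]]
ft_force: [-0.6, 0.3, -0.0]
grip_width: 0.0001
gripper_force: 0.0
```

>>> move_arm:
  jaw: [0, 0, 0]
  dp:
    - [0, 0, 0.3]
    - [0, 0, 0]
    - [0, 0, 0]
  turn:
    - [0, 0, 0]
    - [0, 0, 0]
    - [0, 0, 0]

```text
time_s: 40.98
position: [0.582, 0.0539, 0.0191]
tool_rot: [[0.99, 0.141, 0.0], [0.141, -0.99, 0.0], [0.0, 0.0, -1.0]]
ft_force: [-0.3, 0.4, 4.6]
grip_width: -0.0002
gripper_force: 2.2
```

```bash
python3 - <<'E'
from h import *
s=observe();print(s["position"],s["ft_force"]);lid_angle()
E
```

```text
[0.58204817 0.05391859 0.01908329] [-0.27752907  0.42618985  4.63587559]
scene 244 lid [1.2 2.1 3.3]
side 202 lid [0.7 1.8 3.1]
```

>>> move_arm:
  jaw: [0, 0, 0, 0]
  dp:
    - [0, 0, 0.15]
    - [0, 0, 0]
    - [0, 0, 0]
    - [0, 0, 0]
  turn:
    - [0, 0, 0]
    - [0, 0, 0]
    - [0, 0, 0]
    - [0, 0, 0]

```text
time_s: 41.42
position: [0.5822, 0.0539, 0.0188]
tool_rot: [[0.99, 0.141, 0.001], [0.141, -0.99, -0.0], [0.001, 0.0, -1.0]]
ft_force: [-5.5, 0.8, 15.1]
grip_width: 0.0001
gripper_force: 7.8
```

>>> move_arm:
  jaw: [0, 0, 0]
  dp:
    - [0, 0, 0.1]
    - [0, 0, 0]
    - [0, 0, 0]
  turn:
    - [0, 0, 0]
    - [0, 0, 0]
    - [0, 0, 0]

```text
time_s: 41.67
position: [0.5823, 0.0539, 0.0187]
tool_rot: [[0.99, 0.142, 0.002], [0.142, -0.99, -0.0], [0.002, 0.001, -1.0]]
ft_force: [-7.4, 0.5, 21.8]
grip_width: 0.0
gripper_force: 11.4
```

>>> move_arm:
  jaw: [0, 0, 0, 0, 0, 0, 0, 0, 0, 0, 0, 0]
  dp:
    - [0, 0, -0.5]
    - [0, 0, -2]
    - [0, 0, -4]
    - [0, 0, -4]
    - [0, 0, -4]
    - [-2.0, 3.5, -3]
    - [-2.0, 3.5, 0]
    - [-2.0, 3.5, 0]
    - [0, 0, 0]
    - [0, 0, 0]
    - [0, 0, 0]
    - [0, 0, 0]
  turn:
    - [0, 0, 0]
    - [0, 0, 0]
    - [0, 0, 0]
    - [0, 0, 0]
    - [0, 0, 0]
    - [0, 0, 0]
    - [0, 0, 0]
    - [0, 0, 0]
    - [0, 0, 0]
    - [0, 0, 0]
    - [0, 0, 0]
    - [0, 0, 0]

```text
time_s: 42.67
position: [0.5402, -0.0512, 0.1859]
tool_rot: [[0.99, 0.142, -0.0], [0.142, -0.99, 0.0], [-0.0, -0.0, -1.0]]
ft_force: [-0.5, -0.5, -0.1]
grip_width: -0.0001
gripper_force: 0.0
```

```bash
python3 - <<'E'
from h import *
s=observe();print(s["time_s"],s["position"],s["ft_force"]);lid_angle()
im,d,M=snap("wrist");W=cloud("wrist",d,M);hsv=cv2.cvtColor(im,cv2.COLOR_RGB2HSV)
C=np.concatenate([(W[...,:2]-c0)@np.c_[EX,EY],W[...,2:]],-1)
m=(hsv[...,0]>80)&(hsv[...,0]<100)&(hsv[...,1]>100)&(abs(C[...,2]-.05)<.03)&(abs(C[...,0])<.13)&(abs(C[...,1])<.16)
for y in(-.125,-.118,-.108,0,.1):
    q=C[m&(abs(C[...,1]-y)<.004)];print(y,len(q),np.median(q[:,2]).round(4) if len(q) else None)
a,_,_=snap("scene");cv2.imwrite("pics/fin.png",np.vstack([cv2.resize(im,(400,300)),cv2.resize(a[100:340,150:470],(400,300))])[:,:,::-1])
E
```

```text
42.6667 [ 0.54019015 -0.05122834  0.18591298] [-0.47565049 -0.45236487 -0.12931216]
scene 318 lid [0.9 1.9 3.2]
side 209 lid [0.7 1.7 3. ]
-0.125 641 0.0522
-0.118 626 0.0523
-0.108 1574 0.056
0 114 0.056
0.1 0 None
```

View pics/fin.png

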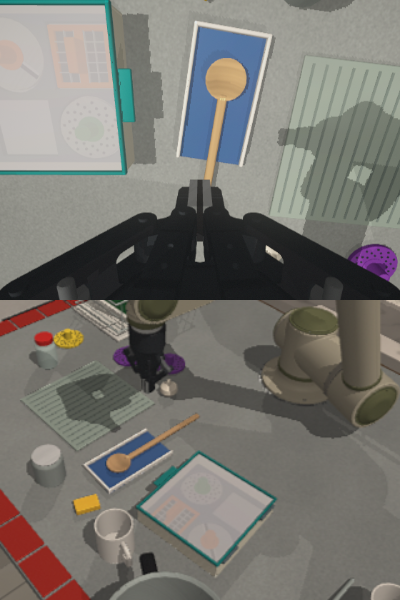

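The lid is level (same height at its middle and front edge), the mat is empty, and the spoon bowl lies in the rest. Handing in.

```bash
python3 -c "
from rig import ticket
print(ticket.close_job())"
```

```text
the job is handed in; nothing more can be done
None
```

The spoon's bowl is on the blue rest, the slicing disc, grating disc and coarse grid (no fine grid was on the mat) are flat and home in the case, the lid is shut and stayed level after I let go, and the job is handed in.

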